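# Sort the card stands by the grip of their clips

## Task

Try every stand that holds a card by pulling the card straight up: if the clip is sound the stand comes up with the card, and it goes standing on the felt display board with the card still fully home in it. If the clip is weak the card slips out: push that card fully home into a free clip of the display rail, and put its stand upright in the repair tray. Stands that hold no card from the start need nothing done; leave the other goods on the stall where they are.

Things in the scene. Friction and masses are not known exactly. Their poses are not given: they have to be found in the camera images.
- stand_a_mid (a point): loose card stand, 0.45 kg: steel base block 60 (x) x 56 (y) x 22 mm high with a spring clip on top. This point: in the card's plane, on the centre line, 45 mm above the underside; z up, x through the card's thickness, y along its width. The card stands at x = 0 and bottoms on the base (22 mm up). All stands look alike, each clip sound or weak. Some may hold no card
- stand_b_mid (a point): stand like stand_a. Each stand's clip: a rigid pillar at x = +1.5 to +11.5 mm, 44 mm wide in y, 22 to 52 mm above the underside (an empty stand can be held by it across y); facing it on -x a jaw 32 mm wide, sprung, opening up to 10 mm towards -x; flared lips up to 64 mm above the underside
- stand_c_mid (a point): stand like stand_a. How hard a clip grips can only be felt: a sound clip holds its card with 8 to 12 N, more than the stand's weight (about 4.5 N), so the stand hangs from the card; a weak one holds about 2 N, so the card slides out upwards (free after 40 mm) and the stand stays behind
- stand_d_mid (a point): stand like stand_a, its own clip sound or weak
- stand_e_mid (a point): stand like stand_a, its own clip sound or weak
- card_a_bar (a point): card that starts in stand_a: white leaf 3 mm thick, 36 mm wide, with a brass medal; 80 mm high in all, 50 g; its top 20 mm is a wooden bar 12 mm thick (x), 44 mm wide (y), to hold it by. This point: centre of the bar, 70 mm above the lower edge; z up. Home in its stand it is 47 mm above the stand's point. May be absent, its stand is then empty from the start
- card_b_bar (a point): card that starts in stand_b, exactly like card_a; point and axes alike
- card_c_bar (a point): card that starts in stand_c, exactly like card_a; point and axes alike
- card_d_bar (a point): card that starts in stand_d, exactly like card_a; point and axes alike
- card_e_bar (a point): card that starts in stand_e, exactly like card_a; point and axes alike
- rail_slot_0 (a point): right-hand (-y) of two empty sound clips on the fixed display rail, a dark wooden bar 60 (x) x 220 (y) x 22 mm; each with two sprung jaws, 32 mm wide, 1 mm apart when empty, opening to +x and -x; flared mouth 12 mm wide, 41 mm up. This point: centre of the slot's floor, 22 mm above the table, where a card bottoms; x across the slot. Pushing a card home takes 5 to 18 N; its bar's centre is then 70 mm above
- rail_slot_1 (a point): left-hand (+y) clip of the rail, 100 mm from the other; point and axes alike
- board: fixed felt-covered display board with thin brass edges, 200 x 200 x 12 mm high; origin at the centre of its underside, x and y along its sides
- tray: fixed open wooden repair tray, outside 180 (x) x 200 (y) x 30 mm high, walls and floor 4 mm; origin at the centre of its underside
- figurine: bystander: small brass figurine, 34 mm wide, 60 mm high; origin under its centre; leave it where it is
- coins: bystander: copper coin stack, 26 mm across, 24 mm high; origin under its centre; leave it where it is
- ringbox: bystander: dark wooden ring box, 50 x 55 x 35 mm; origin under its centre; leave it where it is
- loupe: bystander: black loupe, 32 mm across, 28 mm high; origin under its centre; leave it where it is
- calculator: bystander: black pocket calculator, 120 x 75 x 14 mm; origin under its centre; leave it where it is
- polish: bystander: amber jar of metal polish, 40 mm across, 75 mm high; origin under its centre; leave it where it is
Things that resemble listed ones, but are neither listed nor needed, are in the scene too. Leave any blue or red look-alike of the part that bears stand_c_mid alone.

How it is judged:
By the outcome, as a careful person would: the job done as asked, in the order asked, and still so for the second after the job is handed in, with the robot touching nothing.
Of card_a, card_c, card_d only 1 to 3 are there at a start; the rules pass over those that are not, and their reading is None.
At some moment in a run one of stand_a, stand_b, stand_c, stand_d, stand_e may be knocked a few centimetres aside while the robot is not near it.
It also fails if it takes over 210 s, if anything falls off the work surface, if the arm or the gripper's body presses on something with over 40 N, if the wrist force passes 120 N, or if a joint passes its speed limit or range.

## Robot

A 6-joint arm with a two-finger parallel gripper is mounted at the origin on the work surface. World frame = base frame: x ahead of the robot, y to its left, z up, the work surface at z = 0. Lengths are in m, angles in degrees, forces in N, time in s.
With the tool pointing down it reaches from about 0.4 to 0.825 m from the base axis. Payload 7 kg.
Tool frame: the origin (TCP) lies midway between the tips of the shut fingers; the grasp point (between the pads) lies 19 mm behind it (r.grip_point_offset is the z of the grasp point in the tool frame, in m); z points along the fingers, y is the line along which they close (so a half turn about z gives the same grasp; the last joint's range is limited). The gripper opens to 88 mm and grips with 3 to 60 N. Pads are 19 mm wide; open, the fingers measure 130 mm over their backs; the gripper's body (78 mm by 193 mm) begins 47 mm behind the grasp point.
Start: joints at [-54.769, 20.546, 0.682, 0, -70.136, -16.507], TCP at [0.217, -0.639, 0.227] pointing down, gripper open.
Joint ranges: [-176.03, 176.03], [-82.01, 121.73], [-58.28, 71.71], [-173.87, 95.51], [-174.79, -0.11], [-173.66, 173.66]. Speed limits (degrees/s): [136.94, 136.94, 172.46, 180, 180, 180].

## Interface

Orientations are given as [roll, pitch, yaw] about the fixed x, y, z axes, in that order (R = Rz(yaw) Ry(pitch) Rx(roll)).
In Python, from plant import r, viewer, recognise, outline_of, pinpoint gives the robot as it stands.
- The arm moves only by the tool move_arm, never from a script. Its argument "targets" is a list of rows, each a list of 2 entries, a list of its own where there are three numbers: the shift along the tool's x, y, z in cm, then the turn, a rotation vector about the tool's x, y, z in rad. A call has 1 to 5 rows; each row is the pose to reach, as a shift and turn from the pose commanded when the call began, along the tool's axes at that moment; what a row does not reach only later rows make up. A row lasts 1/8 s, in which the tool goes at most 62.5 mm and 10.7 degrees, less where a joint would pass 70% of its speed; a pose out of reach is approached as far as the arm can. A call with a gripper value outside its range is refused whole. "jaw" is the finger opening in cm, from 0 to 8.76, set as the call begins (left out, the last holds). The fingers move at their own pace and stop on an object; "squeeze" is the grip in N (left out, the last holds). Time passes only in rows, so rows that repeat a pose let the fingers close. It gives the time, the measured TCP pose, the force, the opening and the grip force at its end, in the units of the state.
- r.get_state(): the state, without advancing time (a new reading comes with each control period).
- viewer.capture(name): name is "scene" or "top" or "wrist"; returns a dict with "image" (400x640x3 uint8, blue, green, red), "intrinsics" (3x3 intrinsics, pixels), "camera_from_world" (4x4, takes a point from world to camera coordinates). Camera axes: x right, y up, looking along -z (the intrinsics and any distortion apply to the point x, -y, -z); pixel columns grow to the right and rows downward; lengths in m; the calibration is good to about 2 mm. A picture is of the moment at which its call begins. There is no depth.
- r.close_job(): hands the job in; it is judged then, once.
Trained networks look in the newest picture that a camera, given by its name, has taken for a name from the list of things; names that differ only in an ending like _2 or _b are one class to them, and where a whole thing is asked for, a point or a joint stands for the part that bears it (a point fixed in the world has none). Each returns a list of dicts, best first, with "score" (0 to 1); they miss things now and then, are a little off and sometimes report something else, mostly with a low value. They report only what shows in the picture. A call takes as long as a camera call. They do not tell look-alikes from the thing itself.
- recognise(label, camera): "box" ([left, top, right, bottom] in pixels, round what is visible of it).
- outline_of(label, camera): "mask" (400x640 bool, what is visible of it) and "box" ([left, top, right, bottom] in pixels, round what is visible of it).
- pinpoint(label, camera): "location" ([row, column] in pixels: a listed point, or the origin of a listed thing).
The state is a dict: "time_s": time; "joints": joint angles; "qd": joint speeds; "joint_torque": joint torques, N m; "tcp_pos": TCP position; "eef_rot": TCP orientation; "contact_force": force on the tool from outside, world axes, zero at the start; "moment": the same for the moment, N m; "gripper_width": finger opening in m; "gripper_force": force on a finger pad.
Only numpy, scipy, OpenCV 4.12 (cv2) and the standard library are available. Lean on these libraries where they do the work, as an engineer would, in place of code of your own. Each camera call takes 0.05 s, during which the arm holds its last target. There are 200 camera calls.

## Working session

There is one attempt and no reset: what is moved stays moved. The work goes in short steps, Python scripts to look and compute and a tool call to move; the robot and the scene stay as the last step left them, time stands still between calls to the robot, and variables do not carry over. Pictures are saved under pics/ and viewed, at most 14 in all, crops included, and the job is handed in when it is done.

Besides the shell and the picture viewer there is one more tool, called after ">>>" by a JSON object that holds its "method" and its "body", one argument or row to a line. move_arm: Moves the arm, as the interface text tells. Its arguments: {"type":"object","properties":{"targets":{"type":"array","items":{"type":"array"}},"jaw":{"type":"number"},"squeeze":{"type":"number"}},"required":["targets"]}

```bash
ls; mkdir -p pics; cat > h.py <<'E'
import numpy as np, cv2, json
from plant import r, viewer, recognise, outline_of, pinpoint
def cap(cam,name=None):
    c=viewer.capture(cam)
    if name: cv2.imwrite('pics/'+name+'.png',c['image'])
    return c
def ray(c,row,col):
    K=np.array(c['intrinsics']);T=np.array(c['camera_from_world'])
    d=np.linalg.inv(K)@np.array([col,row,1.]); d=np.array([d[0],-d[1],-d[2]])
    R=T[:3,:3];o=-R.T@T[:3,3]; return o,R.T@d
def at(c,row,col,z):
    o,d=ray(c,row,col); return o+d*(z-o[2])/d[2]
def proj(c,p):
    K=np.array(c['intrinsics']);T=np.array(c['camera_from_world'])
    q=T[:3,:3]@np.array(p)+T[:3,3]; u=K@np.array([q[0],-q[1],-q[2]]); return u[1]/u[2],u[0]/u[2]
E
python3 - <<'E'
from h import *
s=r.get_state();print({k:np.round(v,3).tolist() for k,v in s.items()})
for cam in('scene','top'):
    c=cap(cam,cam+'1');T=np.array(c['camera_from_world']);print(cam,c['intrinsics'],-T[:3,:3].T@T[:3,3],[k for k in c])
    for l,z in(('stand_a_mid',.045),('card_a_bar',.092),('rail_slot_0',.022),('board',0),('tray',0)):
        for q in pinpoint(l,cam):print(l,round(q['score'],2),np.round(q['location']),at(c,*q['location'],z).round(3))
E
```

```text
pics
{'time_s': 0.0, 'joints': [-54.77, 20.592, 0.634, -0.021, -70.134, -16.505], 'qd': [-0.073, 0.038, -0.1, -0.039, 0.02, -0.005], 'joint_torque': [-0.0, -58.272, 29.304, 6.998, 0.007, -0.0], 'tcp_pos': [0.216, -0.639, 0.226], 'eef_rot': [179.906, -0.008, -161.282], 'contact_force': [0.428, -0.37, -0.074], 'moment': [0.002, 0.026, -0.014], 'gripper_force': 0.0, 'gripper_width': 0.088}
scene [[447.36501292   0.         321.76324308]
 [  0.         447.36501292 197.7912584 ]
 [  0.           0.           1.        ]] [ 1.20303303 -0.81891272  0.7627389 ] ['image', 'intrinsics', 'camera_from_world']
stand_a_mid 0.88 [218. 276.] [ 0.443 -0.126  0.045]
card_a_bar 0.22 [212. 356.] [ 0.64  -0.02   0.092]
rail_slot_0 0.86 [237. 375.] [ 0.692 -0.003  0.022]
rail_slot_0 0.75 [217. 391.] [0.673 0.105 0.022]
board 0.94 [173. 378.] [0.483 0.328 0.   ]
board 0.37 [226. 327.] [ 0.538 -0.019  0.   ]
tray 0.79 [272. 227.] [ 0.462 -0.326  0.   ]
tray 0.62 [320. 280.] [ 0.679 -0.359 -0.   ]
tray 0.29 [208. 360.] [0.558 0.115 0.   ]
top [[385.82512898   0.         317.72988691]
 [  0.         385.82512898 200.45920675]
 [  0.           0.           1.        ]] [0.2983513  0.00313568 1.19207459] ['image', 'intrinsics', 'camera_from_world']
stand_a_mid 0.54 [224. 357.] [ 0.46  -0.114  0.045]
rail_slot_0 0.97 [152. 317.] [0.698 0.003 0.022]
rail_slot_0 0.79 [159. 286.] [0.676 0.101 0.022]
rail_slot_0 0.27 [164. 236.] [0.665 0.26  0.022]
board 0.89 [220. 219.] [0.491 0.313 0.   ]
tray 0.7 [223. 420.] [ 0.467 -0.315  0.   ]
```

```bash
python3 - <<'E'
import cv2
a=cv2.imread('pics/top1.png');cv2.imwrite('pics/t.png',cv2.resize(a[80:320,150:470],None,fx=2.5,fy=2.5,interpolation=2))
a=cv2.imread('pics/scene1.png');cv2.imwrite('pics/s.png',cv2.resize(a[100:370,150:510],None,fx=2.2,fy=2.2,interpolation=2))
E
```

```text
(no output)
```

View pics/t.png

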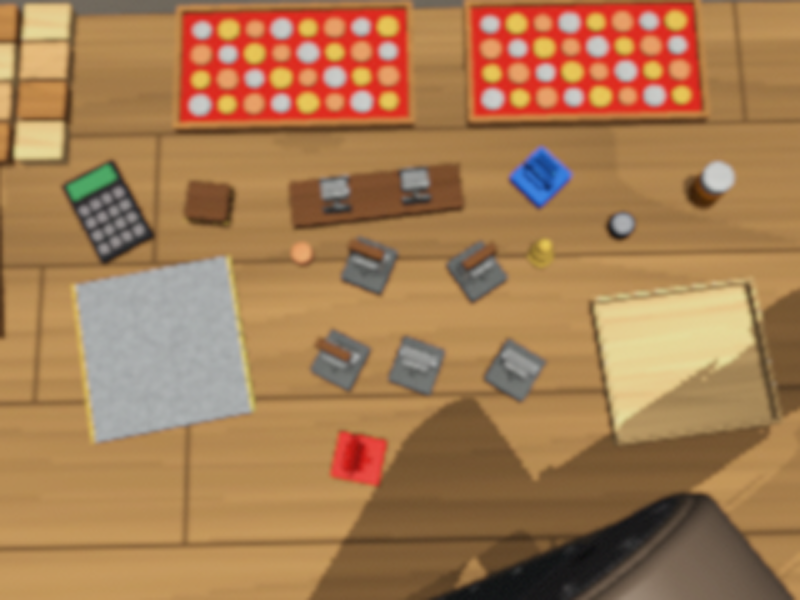

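View pics/s.png

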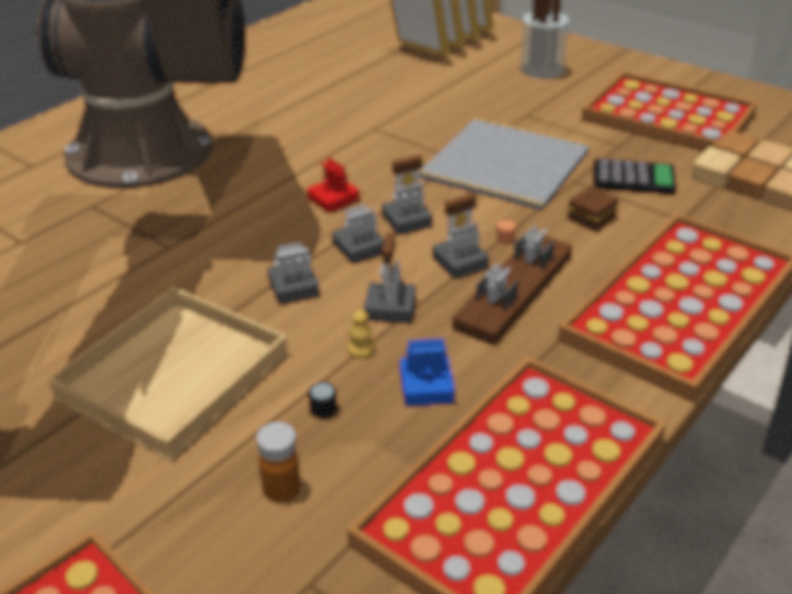

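The top crop shows three stands with cards, their bars at crop (367,249), (479,256) and (334,349). Two stands at (417,363) and (515,370) are empty. The rail is in the middle, the board on the left and the tray on the right. The scene crop agrees.

```bash
cat >> h.py <<'E'
from scipy.spatial.transform import Rotation as Ro
def go(p,yaw,s=None):
    "shift(cm), turn(rad) in tool axes from measured pose to TCP p with tool down at yaw (mod 180 chosen nearest)"
    s=s or r.get_state(); R0=Ro.from_euler('xyz',s['eef_rot'],degrees=True)
    y0=s['eef_rot'][2]; yaw=y0+(yaw-y0+90)%180-90
    R1=Ro.from_euler('xyz',[180,0,yaw],degrees=True)
    return (R0.inv().apply(np.array(p)-s['tcp_pos'])*100).round(2).tolist(),(R0.inv()*R1).as_rotvec().round(3).tolist(),round(yaw,1)
E
python3 - <<'E'
from h import *
c=cap('top')
for u,v in((367,249),(479,256),(334,349)):print(at(c,v/2.5+80,u/2.5+150,.092).round(3))
for u,v in((417,355),(515,362)):print(at(c,v/2.5+80,u/2.5+150,.045).round(3))
s=r.get_state();w=cap('wrist');T=np.array(w['camera_from_world']);R=Ro.from_euler('xyz',s['eef_rot'],degrees=True)
print('cam in tool',R.inv().apply(-T[:3,:3].T@T[:3,3]-s['tcp_pos']), 'look',R.inv().apply(-T[2,:3]),'right',R.inv().apply(T[0,:3]),w['intrinsics'][0])
print(go([.50,0,.38],-161.3+60))
print(go([.50,0,.38],-161.3-90))
E
```

```text
[0.591 0.063 0.092]
[ 0.579 -0.069  0.092]
[0.472 0.102 0.092]
[0.47  0.007 0.045]
[ 0.46  -0.11   0.045]
cam in tool [ 0.07453079  0.00111167 -0.15843033] look [-0.27700384  0.00124988  0.960868  ] right [-8.11796946e-04  9.99998493e-01 -1.53480609e-03] [353.3043688    0.         316.60435549]
([-47.35, 51.45, -15.34], [-0.0, 0.0, -1.047], np.float64(-101.3))
([-47.35, 51.45, -15.34], [-0.0, 0.0, -1.57], np.float64(-71.3))
```

>>> {"method": "move_arm", "body": {
  "targets": [
    [[-5.2, 5.5, -1.1], [0, 0, 0]],
    [[-10.4, 11, -2.3], [0, 0, 0]],
    [[-15.6, 16.5, -3.4], [0, 0, 0]],
    [[-20.8, 22, -4.6], [0, 0, 0]]
  ],
  "jaw": 3.5,
  "squeeze": 30
}}

```text
time_s: 1.2
tcp_pos: [0.3203, -0.4129, 0.2644]
eef_rot: [-180.0, 0.0, -161.3]
contact_force: [0.6, 0.1, 0.4]
gripper_width: 0.0532
gripper_force: 0.0
```

>>> {"method": "move_arm", "body": {
  "targets": [
    [[-5.2, 5.5, -1.1], [0, 0, 0]],
    [[-10.4, 11, -2.3], [0, 0, 0]],
    [[-15.6, 16.5, -3.4], [0, 0, 0]],
    [[-20.8, 22, -4.6], [0, 0, 0]],
    [[-25.9, 27.6, -5.7], [0, 0, 0]]
  ]
}}

```text
time_s: 1.82
tcp_pos: [0.4487, -0.1316, 0.3115]
eef_rot: [-180.0, 0.1, -161.3]
contact_force: [1.7, -0.4, -0.2]
gripper_width: 0.035
gripper_force: 0.0
```

>>> {"method": "move_arm", "body": {
  "targets": [
    [[0, 0, 0], [0, 0, -0.15]],
    [[0, 0, 0], [0, 0, -0.3]],
    [[0, 0, 0], [0, 0, -0.45]],
    [[0, 0, 0], [0, 0, -0.6]],
    [[0, 0, 0], [0, 0, -0.75]]
  ]
}}

```text
time_s: 2.45
tcp_pos: [0.4482, -0.1335, 0.3108]
eef_rot: [-180.0, 0.0, -118.0]
contact_force: [0.1, -0.2, 0.2]
gripper_width: 0.0348
gripper_force: 0.0
```

>>> {"method": "move_arm", "body": {
  "targets": [
    [[0, 0, 0], [0, 0, -0.15]],
    [[0, 0, 0], [0, 0, -0.3]],
    [[0, 0, 0], [0, 0, -0.45]],
    [[0, 0, 0], [0, 0, -0.49]]
  ]
}}

```text
time_s: 2.95
tcp_pos: [0.4482, -0.1335, 0.3108]
eef_rot: [-180.0, 0.0, -90.1]
contact_force: [-0.0, 0.1, 0.4]
gripper_width: 0.0349
gripper_force: 0.0
```

```bash
python3 - <<'E'
from h import *
s=r.get_state();print(s['tcp_pos'],s['eef_rot'])
c=cap('wrist','w1');np.savez('w1.npz',**c)
for l,z in(('stand_a_mid',.045),('card_a_bar',.092),('rail_slot_0',.022),('board',0.),('tray',0)):
        for q in pinpoint(l,'wrist'):print(l,round(q['score'],2),np.round(q['location']),at(c,*q['location'],z).round(3))
E
```

```text
[ 0.44815189 -0.13354123  0.31077297] [-1.79971883e+02  5.84663479e-03 -9.00613481e+01]
stand_a_mid 0.96 [183. 311.] [ 0.455 -0.111  0.045]
stand_a_mid 0.54 [217. 216.] [ 0.575 -0.068  0.045]
card_a_bar 0.46 [273. 311.] [ 0.455 -0.013  0.092]
tray 0.94 [  0. 308.] [ 0.458 -0.323 -0.   ]
```

View pics/w1.png

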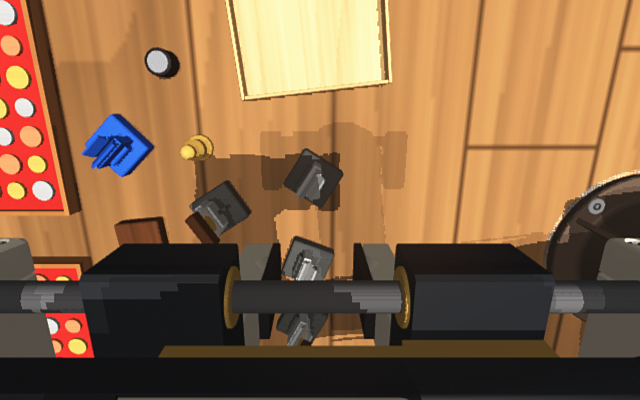

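The wrist view shows the area on the tool's +x side (world -y). Card stand B is at about (217,210) and the empty stand at (313,178). I move to +y to see all the cards.

>>> {"method": "move_arm", "body": {
  "targets": [
    [[-6, -1, -0.5], [0, 0, 0]],
    [[-12, -2, -1], [0, 0, 0]],
    [[-18, -3, -1.5], [0, 0, 0]],
    [[-24, -4, -2], [0, 0, 0]],
    [[-30, -5, -2], [0, 0, 0]]
  ]
}}

```text
time_s: 3.88
tcp_pos: [0.4996, 0.1684, 0.3314]
eef_rot: [-179.9, 0.0, -90.2]
contact_force: [1.8, -0.4, -0.2]
gripper_width: 0.0348
gripper_force: 0.0
```

>>> {"method": "move_arm", "body": {
  "targets": [
    [[-3, -0.5, 0], [0, 0, 0]],
    [[-3, -0.5, 0], [0, 0, 0]]
  ]
}}

```text
time_s: 4.12
tcp_pos: [0.5046, 0.1982, 0.3297]
eef_rot: [179.9, -0.0, -90.1]
contact_force: [0.7, -0.3, -0.1]
gripper_width: 0.0352
gripper_force: 0.0
```

```bash
python3 - <<'E'
from h import *
s=r.get_state();print(s['tcp_pos'],s['eef_rot'])
c=cap('wrist','w2');np.savez('w2.npz',**c)
for l,z in(('stand_a_mid',.045),('card_a_bar',.092),('rail_slot_0',.022),('board',0.),('tray',0)):
        for q in pinpoint(l,'wrist'):print(l,round(q['score'],2),np.round(q['location']),at(c,*q['location'],z).round(3))
t=cap('top','top2')
for l,n in(('board',.012),('tray',.03)):
    q=outline_of(l,'top')[0];m=q['mask'].astype(np.uint8)
    ct=max(cv2.findContours(m,0,2)[0],key=cv2.contourArea)
    P=np.array([at(t,v,u,n)[:2] for u,v in ct[:,0]],np.float32);print(l,q['score'],cv2.minAreaRect(P))
E
```

```text
[0.5045904  0.19823108 0.32971308] [ 1.79937407e+02 -4.86629812e-02 -9.01175688e+01]
rail_slot_0 0.86 [ 89. 181.] [0.674 0.109 0.022]
board 0.78 ((0.4921725392341614, 0.3246643841266632), (0.20145662128925323, 0.20375245809555054), 9.913483619689941)
tray 0.24 ((0.5998245477676392, -0.1470475196838379), (0.02800556644797325, 0.03557645529508591), 87.56098175048828)
```

View pics/w2.png

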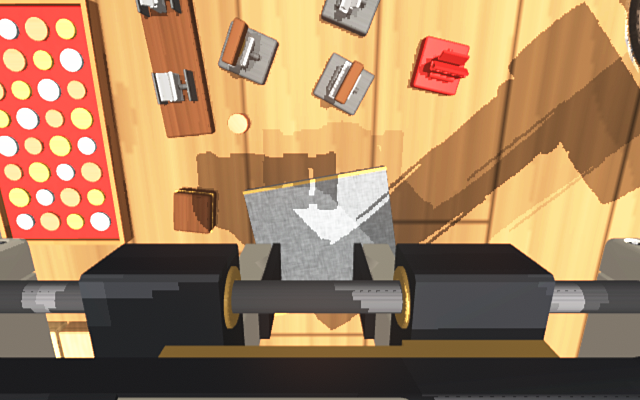

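```bash
python3 - <<'E'
import cv2,numpy as np
a=cv2.imread('pics/w2.png')
A=a[10:90,205:285];B=a[40:120,305:385]
cv2.imwrite('pics/z1.png',np.hstack([cv2.resize(i,None,fx=5,fy=5,interpolation=cv2.INTER_CUBIC) for i in(A,B)]))
E
```

```text
(no output)
```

View pics/z1.png

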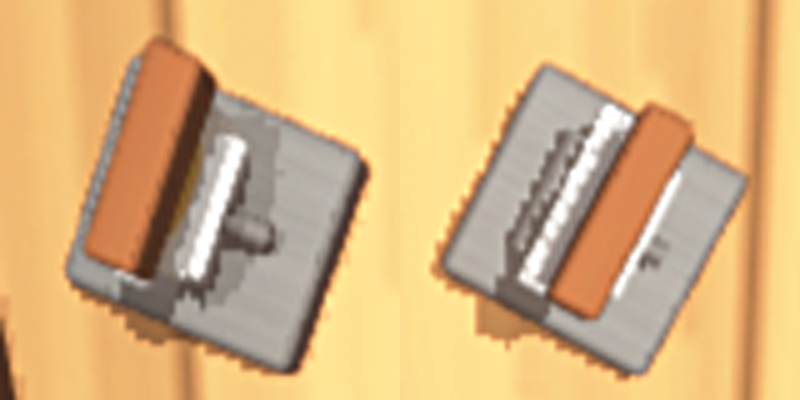

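Both bar tops are sharp. Card 1's centre is at about (143,158) in the zoom, card 3's at about (623,210).

```bash
cat >> h.py <<'E'
def bar(c,p,q,z=.102):
    "two ends (row,col) of the bar top centre line -> centre, yaw of card y"
    a=at(c,*p,z);b=at(c,*q,z);d=a-b
    print('centre',((a+b)/2).round(4),'len',np.linalg.norm(d).round(4),'yaw',np.degrees(np.arctan2(d[1],d[0])).round(1)); return (a+b)/2,np.degrees(np.arctan2(d[1],d[0]))
E
python3 - <<'E'
from h import *
c=dict(np.load('w2.npz'))
f=lambda u,v,x,y:(y+v/5,x+u/5)
bar(c,f(172,62,205,10),f(112,258,205,10))
p,y=bar(c,f(268,118,305,40),f(178,305,305,40))
print(go([p[0],p[1],.15],y))
E
```

```text
centre [0.5874 0.0671 0.102 ] len 0.039 yaw -111.9
centre [0.4698 0.1058 0.102 ] len 0.0407 yaw -115.9
([9.0, 3.44, 18.08], [-0.0, 0.0, 0.447], np.float64(-115.9))
```

>>> {"method": "move_arm", "body": {
  "targets": [
    [[3, 1.1, 5], [0, 0, 0.15]],
    [[6, 2.3, 10], [0, 0, 0.3]],
    [[9, 3.4, 15], [0, 0, 0.447]],
    [[9, 3.4, 18.1], [0, 0, 0.447]],
    [[9, 3.4, 18.1], [0, 0, 0.447]]
  ]
}}

```text
time_s: 5.2
tcp_pos: [0.4689, 0.1051, 0.1481]
eef_rot: [179.9, -0.2, -115.9]
contact_force: [0.5, 0.0, 0.9]
gripper_width: 0.0351
gripper_force: 0.0
```

```bash
python3 - <<'E'
from h import *
c=cap('wrist','w3');np.savez('w3.npz',**c);s=r.get_state();print(s['tcp_pos'],s['eef_rot'])
cv2.imwrite('pics/z2.png',cv2.resize(c['image'][200:400,220:420],None,fx=3,fy=3,interpolation=2))
E
```

```text
[0.47027519 0.10598583 0.14982502] [ 1.79994172e+02 -6.46137026e-02 -1.15836942e+02]
```

View pics/z2.png

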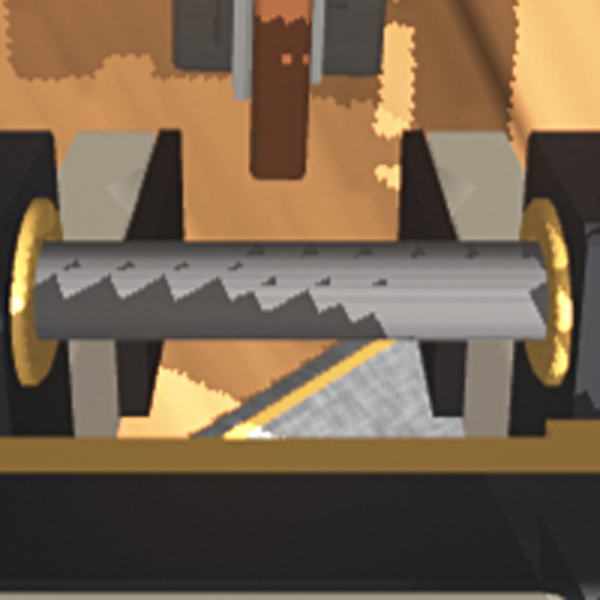

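The bar is between the fingers, at zoom col 278 against 292 for the finger mid, so about 3 mm off in -y. It is parallel to the pads.

```bash
python3 - <<'E'
from h import *
c=dict(np.load('w3.npz'));s=r.get_state();R=Ro.from_euler('xyz',s['eef_rot'],degrees=True)
for row,col in((200+178/3,220+278/3),(200+20/3,220+281/3)):
  for z in(.102,.082):print(row,z,R.inv().apply(at(c,row,col,z)-s['tcp_pos']))
E
```

```text
259.3333333333333 0.102 [-0.02037625 -0.00082671  0.04780199]
259.3333333333333 0.082 [-0.02967372 -0.00103253  0.06779149]
206.66666666666666 0.102 [ 1.42773664e-02 -5.48773714e-05  4.78411441e-02]
206.66666666666666 0.082 [ 0.00836391 -0.00018532  0.06783447]
```

>>> {"method": "move_arm", "body": {
  "targets": [
    [[0.2, -0.05, 3], [0, 0, 0]],
    [[0.2, -0.05, 6], [0, 0, 0]],
    [[0.2, -0.05, 7.7], [0, 0, 0]],
    [[0.2, -0.05, 7.7], [0, 0, 0]]
  ]
}}

```text
time_s: 5.75
tcp_pos: [0.4704, 0.1048, 0.0732]
eef_rot: [-180.0, -0.0, -115.8]
contact_force: [-0.5, -0.5, 0.3]
gripper_width: 0.0347
gripper_force: 0.0
```

>>> {"method": "move_arm", "body": {
  "targets": [
    [[0, 0, 0], [0, 0, 0]],
    [[0, 0, 0], [0, 0, 0]],
    [[0, 0, 0], [0, 0, 0]],
    [[0, 0, 0], [0, 0, 0]]
  ],
  "jaw": 0.5,
  "squeeze": 30
}}

```text
time_s: 6.25
tcp_pos: [0.4706, 0.1046, 0.0734]
eef_rot: [-179.9, 0.1, -115.8]
contact_force: [1.5, -0.7, 6.1]
gripper_width: 0.0117
gripper_force: 29.8
```

>>> {"method": "move_arm", "body": {
  "targets": [
    [[0, 0, -0.3], [0, 0, 0]],
    [[0, 0, -0.6], [0, 0, 0]],
    [[0, 0, -1], [0, 0, 0]],
    [[0, 0, -1.5], [0, 0, 0]],
    [[0, 0, -1.5], [0, 0, 0]]
  ]
}}

```text
time_s: 6.88
tcp_pos: [0.4698, 0.1044, 0.0881]
eef_rot: [-180.0, 0.0, -115.8]
contact_force: [1.3, -0.1, 1.2]
gripper_width: 0.0119
gripper_force: 29.8
```

>>> {"method": "move_arm", "body": {
  "targets": [
    [[0, 0, -1], [0, 0, 0]],
    [[0, 0, -2], [0, 0, 0]],
    [[0, 0, -3], [0, 0, 0]],
    [[0, 0, -4], [0, 0, 0]],
    [[0, 0, -4], [0, 0, 0]]
  ]
}}

```text
time_s: 7.5
tcp_pos: [0.4702, 0.1047, 0.1286]
eef_rot: [-180.0, 0.1, -115.8]
contact_force: [0.8, -1.3, -1.0]
gripper_width: 0.0117
gripper_force: 29.8
```

Force stays at about card weight, so this clip is weak. I carry the card to view the rail.

```bash
python3 - <<'E'
from h import *
print(go([.66,.13,.33],-82))
E
```

```text
([-10.58, -16.0, -20.11], [-0.001, 0.001, -0.59], np.float64(-82.0))
```

>>> {"method": "move_arm", "body": {
  "targets": [
    [[0, 0, -5], [0, 0, 0]],
    [[-1.5, -2.5, -10], [0, 0, -0.14]],
    [[-4, -6, -14], [0, 0, -0.29]],
    [[-7, -10.5, -18], [0, 0, -0.44]],
    [[-10.6, -16, -20.1], [0, 0, -0.59]]
  ]
}}

```text
time_s: 8.12
tcp_pos: [0.6513, 0.1289, 0.3278]
eef_rot: [-179.8, 0.1, -81.7]
contact_force: [0.8, 1.1, -0.1]
gripper_width: 0.0116
gripper_force: 29.8
```

>>> {"method": "move_arm", "body": {
  "targets": [
    [[0, 0, 0], [0, 0, 0]],
    [[0, 0, 0], [0, 0, 0]]
  ]
}}

```text
time_s: 8.38
tcp_pos: [0.6492, 0.1285, 0.3233]
eef_rot: [179.8, -0.0, -82.1]
contact_force: [-0.2, 0.5, -0.8]
gripper_width: 0.0117
gripper_force: 29.8
```

```bash
python3 - <<'E'
from h import *
s=r.get_state();print(s['tcp_pos'],s['eef_rot'],s['contact_force'])
c=cap('wrist','w4');np.savez('w4.npz',**c)
for q in pinpoint('rail_slot_0','wrist'):print(round(q['score'],2),np.round(q['location'],1),at(c,*q['location'],.022).round(4))
a=c['image'][0:250,170:490]
cv2.imwrite('pics/z3.png',cv2.resize(a,None,fx=2.4,fy=2.4,interpolation=2))
E
```

```text
[0.64921146 0.12854049 0.3233388 ] [ 1.79848097e+02 -2.67980732e-02 -8.21016731e+01] [-0.1558822   0.45343043 -0.80067069]
0.89 [141.8 296.7] [0.6771 0.1084 0.022 ]
0.82 [ 57.  297.7] [0.6882 0.0074 0.022 ]
```

View pics/z3.png

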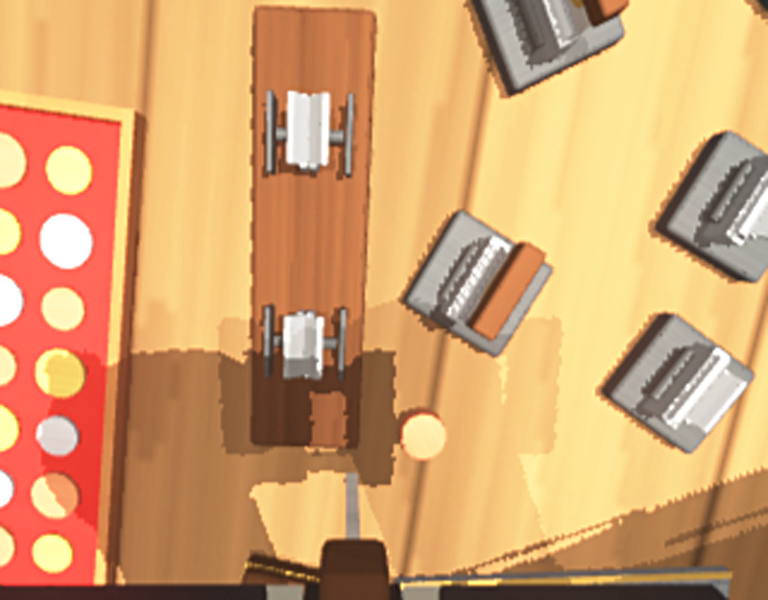

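The rail is clear: its corners are at zoom (252,10), (375,12), (250,445), (357,447). The clip centres are at (307,131) and (303,345).

```bash
python3 - <<'E'
from h import *
c=dict(np.load('w4.npz'));f=lambda u,v,z:at(c,v/2.4,170+u/2.4,z)
k=[f(252,10,.022),f(375,12,.022),f(250,445,.022),f(357,447,.022)]
print(np.round(k,4),np.mean(k,0).round(4),[np.linalg.norm(k[i]-k[j]).round(4) for i,j in((0,1),(2,3),(0,2),(1,3))])
a=(k[0]+k[1])/2;b=(k[2]+k[3])/2;d=(b-a)/np.linalg.norm(b-a);print('ydir',np.degrees(np.arctan2(d[1],d[0])))
m=np.mean(k,0)
for t in(-.05,.05):print((m+t*d).round(4))
for z in(.052,.063):
  A=f(308,131,z);B=f(303,345,z);e=B-A;print(z,A.round(4),B.round(4),np.linalg.norm(e),np.degrees(np.arctan2(e[1],e[0])))
p,y=bar(c,(0+258/2.4,170+530/2.4),(325/2.4,170+487/2.4))
s=r.get_state()
# height of the held card: lower end
E
```

```text
[[ 0.7213 -0.0457  0.022 ]
 [ 0.6621 -0.0531  0.022 ]
 [ 0.6999  0.1698  0.022 ]
 [ 0.6408  0.1628  0.022 ]] [0.681  0.0584 0.022 ] [np.float64(0.0597), np.float64(0.0595), np.float64(0.2166), np.float64(0.2169)]
ydir 95.66111728590252
[0.686  0.0087 0.022 ]
[0.6761 0.1082 0.022 ]
0.052 [0.6859 0.0079 0.052 ] [0.6762 0.1074 0.052 ] 0.0999112950987182 95.5862782469991
0.063 [0.6853 0.0092 0.063 ] [0.6758 0.1061 0.063 ] 0.09735422031234474 95.58627824699909
centre [0.5882 0.0663 0.102 ] len 0.0334 yaw -113.4
```

```bash
python3 - <<'E'
from h import *
print(go([.676,.108,.135],95.6))
E
```

```text
([2.4, -2.45, 18.96], [0.001, -0.0, 0.041], np.float64(-84.4))
```

>>> {"method": "move_arm", "body": {
  "targets": [
    [[0.9, -0.9, 5], [0, 0, 0.04]],
    [[1.8, -1.8, 10], [0, 0, 0.04]],
    [[2.4, -2.45, 15], [0, 0, 0.04]],
    [[2.4, -2.45, 19], [0, 0, 0.04]],
    [[2.4, -2.45, 19], [0, 0, 0.04]]
  ],
  "squeeze": 50
}}

```text
time_s: 9.1
tcp_pos: [0.6743, 0.1075, 0.1322]
eef_rot: [179.7, -0.1, -84.3]
contact_force: [-0.0, -0.6, 0.3]
gripper_width: 0.0113
gripper_force: 49.8
```

```bash
python3 - <<'E'
from h import *
print(go([.676,.108,.10],95.6),r.get_state()['contact_force'])
E
```

```text
([-0.04, -0.2, 3.22], [0.006, -0.001, 0.001], np.float64(-84.4)) [-0.0485323  -0.64009495  0.2779397 ]
```

>>> {"method": "move_arm", "body": {
  "targets": [
    [[0, -0.2, 1], [0, 0, 0]],
    [[0, -0.2, 2], [0, 0, 0]],
    [[0, -0.2, 3], [0, 0, 0]],
    [[0, -0.2, 3.5], [0, 0, 0]],
    [[0, -0.2, 3.5], [0, 0, 0]]
  ]
}}

```text
time_s: 9.72
tcp_pos: [0.6779, 0.1082, 0.0993]
eef_rot: [179.9, -0.0, -84.3]
contact_force: [-4.3, -1.1, -1.8]
gripper_width: 0.0118
gripper_force: 49.9
```

>>> {"method": "move_arm", "body": {
  "targets": [
    [[0, 0, 0.6], [0, 0, 0]],
    [[0, 0, 1.2], [0, 0, 0]],
    [[0, 0, 1.7], [0, 0, 0]],
    [[0, 0, 2.1], [0, 0, 0]],
    [[0, 0, 2.1], [0, 0, 0]]
  ]
}}

```text
time_s: 10.35
tcp_pos: [0.6779, 0.1082, 0.078]
eef_rot: [179.8, -0.0, -84.3]
contact_force: [-4.8, -0.5, -1.4]
gripper_width: 0.0117
gripper_force: 49.9
```

>>> {"method": "move_arm", "body": {
  "targets": [
    [[0, 0.15, 0], [0, 0, 0]],
    [[0, 0.15, 0.2], [0, 0, 0]],
    [[0, 0.15, 0.4], [0, 0, 0]],
    [[0, 0.15, 0.5], [0, 0, 0]]
  ]
}}

```text
time_s: 10.85
tcp_pos: [0.6777, 0.1084, 0.0742]
eef_rot: [-180.0, 0.0, -84.3]
contact_force: [-4.8, 0.3, 2.5]
gripper_width: 0.0115
gripper_force: 49.9
```

>>> {"method": "move_arm", "body": {
  "targets": [
    [[0, 0, 0.1], [0, 0, 0]],
    [[0, 0, 0.1], [0, 0, 0]]
  ]
}}

```text
time_s: 11.1
tcp_pos: [0.6778, 0.1083, 0.0735]
eef_rot: [-180.0, -0.0, -84.3]
contact_force: [-5.5, 0.0, 4.3]
gripper_width: 0.0115
gripper_force: 49.9
```

>>> {"method": "move_arm", "body": {
  "targets": [
    [[0, 0, 0.1], [0, 0, 0]],
    [[0, 0, 0.15], [0, 0, 0]],
    [[0, 0, 0.2], [0, 0, 0]]
  ]
}}

```text
time_s: 11.48
tcp_pos: [0.6782, 0.1084, 0.0734]
eef_rot: [-179.9, -0.0, -84.3]
contact_force: [-10.0, -1.1, 17.1]
gripper_width: 0.0116
gripper_force: 49.9
```

>>> {"method": "move_arm", "body": {
  "targets": [
    [[0, 0, -0.2], [0, 0, 0]],
    [[0, 0, -0.2], [0, 0, 0]],
    [[0, 0, -0.2], [0, 0, 0]]
  ],
  "jaw": 3.5
}}

```text
time_s: 11.85
tcp_pos: [0.6782, 0.1085, 0.0728]
eef_rot: [-180.0, 0.0, -84.3]
contact_force: [0.1, 0.3, -0.1]
gripper_width: 0.033
gripper_force: 0.0
```

>>> {"method": "move_arm", "body": {
  "targets": [
    [[0, 0, -3], [0, 0, 0]],
    [[0, 0, -7], [0, 0, 0]],
    [[-3, 0, -12], [0, 0, 0]],
    [[-8, 3, -14], [0, 0, 0]],
    [[-8, 6, -14], [0, 0, 0]]
  ]
}}

```text
time_s: 12.48
tcp_pos: [0.6105, 0.1852, 0.2147]
eef_rot: [-179.8, 0.1, -84.2]
contact_force: [-0.6, 0.5, 0.4]
gripper_width: 0.035
gripper_force: 0.0
```

```bash
python3 - <<'E'
from h import *
s=r.get_state();print(s['tcp_pos'],s['eef_rot'],s['contact_force'])
c=cap('wrist','w5');np.savez('w5.npz',**c)
a=c['image'][0:250,110:430]
cv2.imwrite('pics/z4.png',cv2.resize(a,None,fx=2.4,fy=2.4,interpolation=2))
E
```

```text
[0.61048069 0.18517733 0.21474576] [-1.79778370e+02  1.03492746e-01 -8.41802672e+01] [-0.56287985  0.54099853  0.42944919]
```

View pics/z4.png

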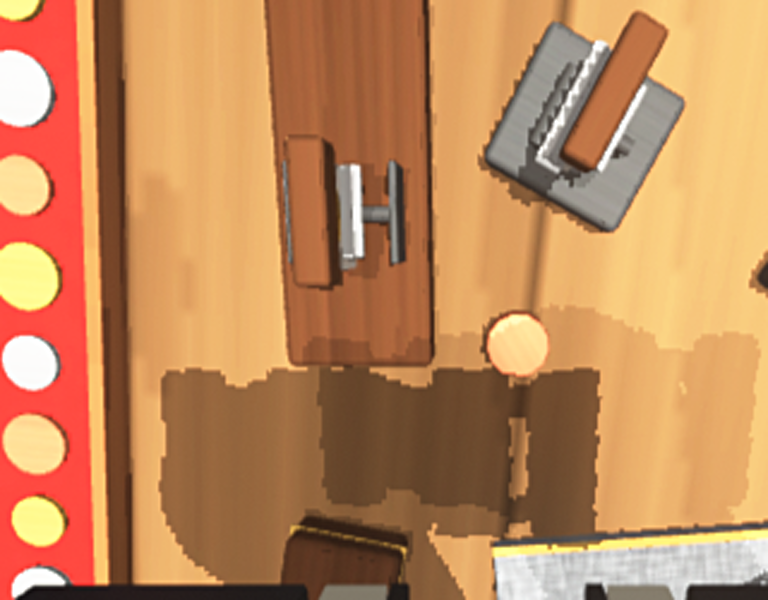

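The card stands in slot 1, bar top at zoom about (307,211). Card 1's bar runs from (650,22) to (583,160).

```bash
python3 - <<'E'
from h import *
c=dict(np.load('w5.npz'));f=lambda u,v:(v/2.4,110+u/2.4)
bar(c,f(306,138),f(311,284))
p,y=bar(c,f(650,20),f(583,163))
print(go([p[0],p[1],.15],y),go([p[0],p[1],.073],y))
E
```

```text
centre [0.6759 0.109  0.102 ] len 0.0423 yaw -85.7
centre [0.5875 0.0666 0.102 ] len 0.0424 yaw -109.5
([11.45, 3.09, 6.39], [-0.001, 0.002, 0.441], np.float64(-109.5)) ([11.46, 3.1, 14.09], [-0.001, 0.002, 0.441], np.float64(-109.5))
```

>>> {"method": "move_arm", "body": {
  "targets": [
    [[4, 1, 2], [0, 0, 0.15]],
    [[8, 2, 4], [0, 0, 0.3]],
    [[11.45, 3.1, 6.4], [0, 0, 0.46]],
    [[11.45, 3.1, 6.4], [0, 0, 0.46]]
  ]
}}

```text
time_s: 13.02
tcp_pos: [0.5889, 0.0624, 0.1469]
eef_rot: [179.8, -0.1, -111.0]
contact_force: [-0.3, 0.3, 0.0]
gripper_width: 0.035
gripper_force: 0.0
```

```bash
python3 - <<'E'
from h import *
c=cap('wrist','w6');s=r.get_state();print(s['tcp_pos'],s['eef_rot'],go([.5875,.0666,.073],-111))
R=Ro.from_euler('xyz',s['eef_rot'],degrees=True)
# brown bar edges per row near column 317
h=cv2.cvtColor(c['image'],cv2.COLOR_BGR2HSV)
q=recognise('card_a_bar','wrist');print(q)
a=c['image'][180:300,250:390];cv2.imwrite('pics/z5.png',cv2.resize(a,None,fx=4,fy=4,interpolation=2));np.savez('w6.npz',**c)
E
```

```text
[0.59021993 0.06368293 0.14818721] [ 1.79947923e+02 -5.95605010e-02 -1.10760997e+02] ([-0.18, 0.35, 7.52], [0.001, -0.001, 0.004], np.float64(-111.0))
[]
```

View pics/z5.png

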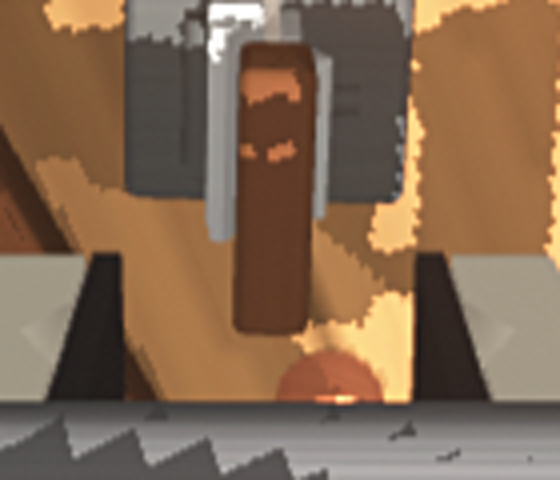

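The bar shows whole between the fingers, from zoom (270,330) to (279,45).

```bash
python3 - <<'E'
from h import *
c=dict(np.load('w6.npz'))
p,y=bar(c,(180+47/4,250+278/4),(180+328/4,250+271/4))
print(go([p[0],p[1],.073],y))
E
```

```text
centre [0.5871 0.0635 0.102 ] len 0.0455 yaw -112.3
([0.24, 0.33, 7.6], [-0.0, -0.0, 0.028], np.float64(-112.3))
```

>>> {"method": "move_arm", "body": {
  "targets": [
    [[0.2, 0.15, 3], [0, 0, 0.02]],
    [[0.2, 0.15, 6], [0, 0, 0.02]],
    [[0.2, 0.15, 7.5], [0, 0, 0.02]],
    [[0.2, 0.15, 7.5], [0, 0, 0.02]]
  ]
}}

```text
time_s: 13.62
tcp_pos: [0.5884, 0.0641, 0.0735]
eef_rot: [180.0, -0.1, -111.8]
contact_force: [-0.2, -0.3, 0.8]
gripper_width: 0.0351
gripper_force: 0.0
```

>>> {"method": "move_arm", "body": {
  "targets": [
    [[0, 0, 0], [0, 0, 0]],
    [[0, 0, 0], [0, 0, 0]],
    [[0, 0, 0], [0, 0, 0]],
    [[0, 0, 0], [0, 0, 0]]
  ],
  "jaw": 0.5,
  "squeeze": 50
}}

```text
time_s: 14.12
tcp_pos: [0.5889, 0.0639, 0.0748]
eef_rot: [-179.9, 0.1, -111.8]
contact_force: [-1.7, 0.9, 5.0]
gripper_width: 0.0116
gripper_force: 50.0
```

>>> {"method": "move_arm", "body": {
  "targets": [
    [[0, 0, -0.3], [0, 0, 0]],
    [[0, 0, -0.6], [0, 0, 0]],
    [[0, 0, -1], [0, 0, 0]],
    [[0, 0, -1.5], [0, 0, 0]],
    [[0, 0, -1.5], [0, 0, 0]]
  ]
}}

```text
time_s: 14.75
tcp_pos: [0.5886, 0.0637, 0.0896]
eef_rot: [-180.0, 0.0, -111.8]
contact_force: [-0.0, -1.4, 0.6]
gripper_width: 0.0117
gripper_force: 50.0
```

>>> {"method": "move_arm", "body": {
  "targets": [
    [[0, 0, -1], [0, 0, 0]],
    [[0, 0, -2], [0, 0, 0]],
    [[0, 0, -3], [0, 0, 0]],
    [[0, 0, -4], [0, 0, 0]],
    [[0, 0, -4], [0, 0, 0]]
  ]
}}

```text
time_s: 15.38
tcp_pos: [0.5889, 0.0639, 0.1302]
eef_rot: [-179.9, 0.1, -111.8]
contact_force: [0.2, -0.2, -0.8]
gripper_width: 0.0116
gripper_force: 50.0
```

Weak again. This card goes into slot 0.

```bash
python3 - <<'E'
from h import *
print(go([.688,.0083,.135],95.6))
E
```

```text
([1.48, -11.26, -0.46], [-0.002, 0.001, -0.479], np.float64(-84.4))
```

>>> {"method": "move_arm", "body": {
  "targets": [
    [[0, 0, -3], [0, 0, -0.1]],
    [[0.5, -4, -3], [0, 0, -0.22]],
    [[1, -8, -3], [0, 0, -0.36]],
    [[1.5, -11.3, -3], [0, 0, -0.48]],
    [[1.5, -11.3, -0.5], [0, 0, -0.48]]
  ]
}}

```text
time_s: 16.0
tcp_pos: [0.6904, 0.0065, 0.1344]
eef_rot: [-179.8, -0.0, -84.3]
contact_force: [-0.5, 0.1, -2.0]
gripper_width: 0.0117
gripper_force: 50.0
```

```bash
python3 - <<'E'
from h import *
s=r.get_state();print(go([.688,.0083,.10],95.6),s['contact_force'],s['tcp_pos'])
c=cap('wrist','w7')
cv2.imwrite('pics/w7.png',c['image'])
E
```

```text
([-0.2, 0.23, 3.44], [-0.003, -0.0, 0.001], np.float64(-84.4)) [-0.47888028  0.1480907  -1.9776825 ] [0.69040141 0.00651242 0.13444959]
```

>>> {"method": "move_arm", "body": {
  "targets": [
    [[-0.2, 0.2, 0], [0, 0, 0]],
    [[-0.2, 0.2, 1], [0, 0, 0]],
    [[-0.2, 0.2, 2], [0, 0, 0]],
    [[-0.2, 0.2, 3], [0, 0, 0]],
    [[-0.2, 0.2, 3], [0, 0, 0]]
  ]
}}

```text
time_s: 16.68
tcp_pos: [0.6851, 0.0094, 0.1032]
eef_rot: [179.9, -0.0, -84.3]
contact_force: [1.0, -1.0, -2.9]
gripper_width: 0.0113
gripper_force: 50.0
```

>>> {"method": "move_arm", "body": {
  "targets": [
    [[0, -0.2, 0], [0, 0, 0]],
    [[0, -0.2, 0.6], [0, 0, 0]],
    [[0, -0.2, 1.2], [0, 0, 0]],
    [[0, -0.2, 1.8], [0, 0, 0]],
    [[0, -0.2, 2.4], [0, 0, 0]]
  ]
}}

```text
time_s: 17.3
tcp_pos: [0.6874, 0.0097, 0.0797]
eef_rot: [180.0, -0.0, -84.3]
contact_force: [-3.0, 0.6, 4.8]
gripper_width: 0.0119
gripper_force: 50.0
```

>>> {"method": "move_arm", "body": {
  "targets": [
    [[0, 0, 0.2], [0, 0, 0]],
    [[0, 0, 0.4], [0, 0, 0]],
    [[0, 0, 0.5], [0, 0, 0]],
    [[0, 0, 0.5], [0, 0, 0]]
  ]
}}

```text
time_s: 17.8
tcp_pos: [0.6874, 0.0097, 0.0749]
eef_rot: [180.0, 0.0, -84.3]
contact_force: [-2.7, -1.0, 2.8]
gripper_width: 0.0118
gripper_force: 50.0
```

>>> {"method": "move_arm", "body": {
  "targets": [
    [[0, 0, 0.1], [0, 0, 0]],
    [[0, 0, 0.15], [0, 0, 0]],
    [[0, 0, 0.2], [0, 0, 0]],
    [[0, 0, 0.2], [0, 0, 0]]
  ]
}}

```text
time_s: 18.3
tcp_pos: [0.6877, 0.0097, 0.0748]
eef_rot: [-179.9, -0.0, -84.3]
contact_force: [-6.4, 0.9, 12.7]
gripper_width: 0.0118
gripper_force: 50.0
```

>>> {"method": "move_arm", "body": {
  "targets": [
    [[0, 0, 0.1], [0, 0, 0]],
    [[0, 0, 0.1], [0, 0, 0]]
  ]
}}

```text
time_s: 18.55
tcp_pos: [0.6879, 0.0096, 0.0747]
eef_rot: [-179.9, -0.0, -84.3]
contact_force: [-9.3, 1.2, 17.2]
gripper_width: 0.0114
gripper_force: 50.0
```

>>> {"method": "move_arm", "body": {
  "targets": [
    [[0, 0, -0.2], [0, 0, 0]],
    [[0, 0, -0.2], [0, 0, 0]],
    [[0, 0, -0.2], [0, 0, 0]]
  ],
  "jaw": 3.5
}}

```text
time_s: 18.92
tcp_pos: [0.6877, 0.0098, 0.0735]
eef_rot: [-180.0, 0.0, -84.3]
contact_force: [-0.8, -0.9, -1.1]
gripper_width: 0.0329
gripper_force: 0.0
```

>>> {"method": "move_arm", "body": {
  "targets": [
    [[0, 0, -4], [0, 0, 0]],
    [[0, 0, -9], [0, 0, 0]],
    [[-3, 2, -14], [0, 0, 0]],
    [[-5, 6, -18], [0, 0, 0]],
    [[-5, 10, -20], [0, 0, 0]]
  ]
}}

```text
time_s: 19.55
tcp_pos: [0.583, 0.0508, 0.276]
eef_rot: [-179.8, 0.0, -84.2]
contact_force: [0.1, 0.7, -0.8]
gripper_width: 0.0348
gripper_force: 0.0
```

```bash
python3 - <<'E'
from h import *
s=r.get_state();print(s['tcp_pos'],s['eef_rot'],s['contact_force'])
c=cap('wrist','w8');np.savez('w8.npz',**c)
for l,z in(('stand_a_mid',.045),('card_a_bar',.092),('rail_slot_0',.022)):
        for q in pinpoint(l,'wrist'):print(l,round(q['score'],2),np.round(q['location']),at(c,*q['location'],z).round(3))
E
```

```text
[0.5830069  0.05081602 0.27603347] [-1.79826384e+02  3.67771957e-02 -8.42491557e+01] [ 0.11267931  0.65435693 -0.77443184]
stand_a_mid 0.66 [ 24. 461.] [ 0.455 -0.111  0.045]
rail_slot_0 0.94 [204. 236.] [0.677 0.107 0.022]
rail_slot_0 0.63 [123. 233.] [0.684 0.01  0.022]
```

View pics/w8.png

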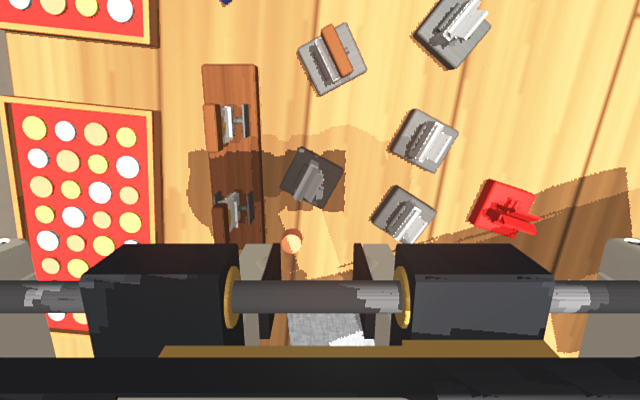

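Slot 1 and slot 0 are both filled. Card B's bar is at about (336,50), and the emptied stands are at (311,180) and (403,215).

```bash
python3 - <<'E'
from h import *
c=dict(np.load('w8.npz'));im=c['image']
h=cv2.cvtColor(im,cv2.COLOR_BGR2HSV);print(h[50,338],h[95,380],h[45,308])
m=((abs(h[...,0].astype(int)-h[50,338,0])<6)&(abs(h[...,1].astype(int)-h[50,338,1])<45)&(h[...,2]<225)).astype(np.uint8)
m2=np.zeros_like(m);m2[12:90,312:362]=m[12:90,312:362]
m2=cv2.morphologyEx(m2,cv2.MORPH_OPEN,np.ones((3,3)))
ct=max(cv2.findContours(m2,0,2)[0],key=cv2.contourArea)
R=cv2.minAreaRect(ct);print(R);b=cv2.boxPoints(R)
d=sorted([(np.linalg.norm(b[i]-b[(i+1)%4]),i) for i in range(4)])
i=d[0][1];e1=(b[i]+b[(i+1)%4])/2;e2=(b[(i+2)%4]+b[(i+3)%4])/2
if e1[1]>e2[1]:e1,e2=e2,e1
p,y=bar(c,e1[::-1],e2[::-1])
print(go([p[0],p[1],.15],y))
E
```

```text
[ 11 158 225] [ 23 104 254] [ 24  14 182]
((336.12689208984375, 50.44145202636719), (53.010860443115234, 14.527350425720215), 65.22486877441406)
centre [ 0.5779 -0.066   0.102 ] len 0.0436 yaw -57.1
([11.49, 1.69, 12.47], [-0.002, 0.0, -0.475], np.float64(-57.1))
```

>>> {"method": "move_arm", "body": {
  "targets": [
    [[4, 0.5, 4], [0, 0, -0.15]],
    [[8, 1, 8], [0, 0, -0.31]],
    [[11.5, 1.7, 12], [0, 0, -0.475]],
    [[11.5, 1.7, 12.5], [0, 0, -0.475]],
    [[11.5, 1.7, 12.5], [0, 0, -0.475]]
  ]
}}

```text
time_s: 20.38
tcp_pos: [0.5779, -0.0668, 0.1479]
eef_rot: [179.9, 0.0, -57.3]
contact_force: [-0.1, 0.1, 0.1]
gripper_width: 0.035
gripper_force: 0.0
```

```bash
python3 - <<'E'
from h import *
c=cap('wrist','w9');im=c['image'];s=r.get_state();print(s['tcp_pos'],s['eef_rot'])
h=cv2.cvtColor(im,cv2.COLOR_BGR2HSV)
m=((h[...,0]<17)&(h[...,1]>110)).astype(np.uint8)
m2=np.zeros_like(m);m2[170:278,285:352]=m[170:278,285:352]
m2=cv2.morphologyEx(m2,cv2.MORPH_CLOSE,np.ones((5,5)));m2=cv2.morphologyEx(m2,cv2.MORPH_OPEN,np.ones((5,5)))
ct=max(cv2.findContours(m2,0,2)[0],key=cv2.contourArea)
R=cv2.minAreaRect(ct);print(R);b=cv2.boxPoints(R)
d=sorted([(np.linalg.norm(b[i]-b[(i+1)%4]),i) for i in range(4)])
i=d[0][1];e1=(b[i]+b[(i+1)%4])/2;e2=(b[(i+2)%4]+b[(i+3)%4])/2
if e1[1]>e2[1]:e1,e2=e2,e1
p,y=bar(c,e1[::-1],e2[::-1]);print(go([p[0],p[1],.074],y))
E
```

```text
[ 0.57848824 -0.06631103  0.14894054] [ 1.79989657e+02 -1.77251673e-02 -5.71868985e+01]
((318.0, 231.5), (91.0, 66.0), 90.0)
centre [ 0.5752 -0.0633  0.102 ] len 0.0598 yaw -57.2
([-0.44, 0.11, 7.49], [0.0, -0.0, 0.001], np.float64(-57.2))
```

>>> {"method": "move_arm", "body": {
  "targets": [
    [[0, 0, 3], [0, 0, 0]],
    [[0, 0, 6], [0, 0, 0]],
    [[0, 0, 7.5], [0, 0, 0]],
    [[0, 0, 7.5], [0, 0, 0]]
  ]
}}

```text
time_s: 20.92
tcp_pos: [0.5777, -0.066, 0.0738]
eef_rot: [180.0, 0.0, -57.1]
contact_force: [0.4, -0.5, 0.6]
gripper_width: 0.0349
gripper_force: 0.0
```

>>> {"method": "move_arm", "body": {
  "targets": [
    [[0, 0, 0], [0, 0, 0]],
    [[0, 0, 0], [0, 0, 0]],
    [[0, 0, 0], [0, 0, 0]],
    [[0, 0, 0], [0, 0, 0]]
  ],
  "jaw": 0.5,
  "squeeze": 50
}}

```text
time_s: 21.42
tcp_pos: [0.5775, -0.0668, 0.0746]
eef_rot: [-180.0, -0.0, -57.1]
contact_force: [-2.8, -0.7, 5.0]
gripper_width: 0.0115
gripper_force: 50.0
```

>>> {"method": "move_arm", "body": {
  "targets": [
    [[0, 0, -0.3], [0, 0, 0]],
    [[0, 0, -0.6], [0, 0, 0]],
    [[0, 0, -1], [0, 0, 0]],
    [[0, 0, -1.5], [0, 0, 0]],
    [[0, 0, -1.5], [0, 0, 0]]
  ]
}}

```text
time_s: 22.05
tcp_pos: [0.5779, -0.0664, 0.0895]
eef_rot: [-179.9, -0.0, -57.1]
contact_force: [0.2, -0.1, -5.2]
gripper_width: 0.0118
gripper_force: 50.0
```

>>> {"method": "move_arm", "body": {
  "targets": [
    [[0, 0, -1], [0, 0, 0]],
    [[0, 0, -2], [0, 0, 0]],
    [[0, 0, -3], [0, 0, 0]],
    [[0, 0, -4], [0, 0, 0]],
    [[0, 0, -4], [0, 0, 0]]
  ]
}}

```text
time_s: 22.68
tcp_pos: [0.5783, -0.0664, 0.1302]
eef_rot: [-179.9, -0.1, -57.1]
contact_force: [0.5, 0.2, -5.1]
gripper_width: 0.0115
gripper_force: 50.0
```

Sound: the stand hangs, at -5.1 N. I take it to the board.

```bash
python3 - <<'E'
from h import *
print(go([.492,.322,.22],-80))
E
```

```text
([-37.29, -13.87, -8.98], [-0.002, -0.001, 0.4], np.float64(-80.0))
```

>>> {"method": "move_arm", "body": {
  "targets": [
    [[0, 0, -4], [0, 0, 0]],
    [[0, 0, -9], [0, 0, 0]],
    [[-4, -1.5, -9], [0, 0, 0]],
    [[-9, -3.4, -9], [0, 0, 0]],
    [[-14, -5.2, -9], [0, 0, 0]]
  ]
}}

```text
time_s: 23.3
tcp_pos: [0.5444, 0.0804, 0.2187]
eef_rot: [180.0, 0.0, -57.2]
contact_force: [1.2, 0.0, -4.6]
gripper_width: 0.012
gripper_force: 50.0
```

>>> {"method": "move_arm", "body": {
  "targets": [
    [[-5, -1.8, 0], [0, 0, 0.08]],
    [[-10, -3.7, 0], [0, 0, 0.18]],
    [[-15, -5.6, 0], [0, 0, 0.28]],
    [[-20, -7.4, 0], [0, 0, 0.36]],
    [[-23.3, -8.7, 0], [0, 0, 0.4]]
  ]
}}

```text
time_s: 23.92
tcp_pos: [0.4907, 0.3243, 0.2185]
eef_rot: [180.0, 0.0, -80.1]
contact_force: [0.4, -0.3, -5.1]
gripper_width: 0.0117
gripper_force: 50.0
```

>>> {"method": "move_arm", "body": {
  "targets": [
    [[0, 0, 3], [0, 0, 0]],
    [[0, 0, 6], [0, 0, 0]],
    [[0, 0, 9], [0, 0, 0]],
    [[0, 0, 11], [0, 0, 0]],
    [[0, 0, 11], [0, 0, 0]]
  ]
}}

```text
time_s: 24.55
tcp_pos: [0.4906, 0.321, 0.107]
eef_rot: [179.8, -0.2, -80.0]
contact_force: [-0.5, -0.7, -4.2]
gripper_width: 0.0116
gripper_force: 50.0
```

```bash
python3 - <<'E'
from h import *
print(go([.492,.322,.0866],-80),r.get_state()['contact_force'])
c=cap('scene','s2');cv2.imwrite('pics/z6.png',cv2.resize(c['image'][90:290,230:470],None,fx=3,fy=3,interpolation=2))
E
```

```text
([-0.08, -0.16, 2.04], [0.003, -0.003, -0.001], np.float64(-80.0)) [-0.4703154  -0.69563581 -4.2020946 ]
```

View pics/z6.png

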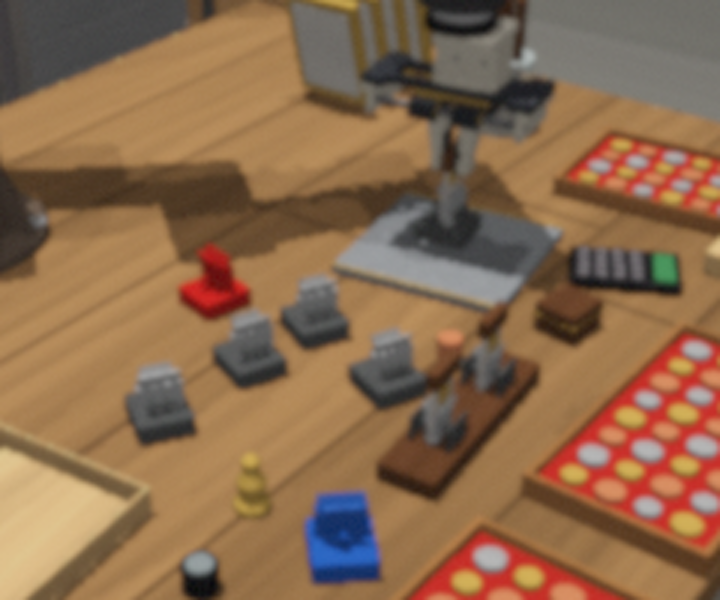

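The stand hangs upright above the board at zoom (448,235). Lowering it.

>>> {"method": "move_arm", "body": {
  "targets": [
    [[0, 0, 0.8], [0, 0, 0]],
    [[0, 0, 1.4], [0, 0, 0]],
    [[0, 0, 1.8], [0, 0, 0]],
    [[0, 0, 2.05], [0, 0, 0]],
    [[0, 0, 2.05], [0, 0, 0]]
  ]
}}

```text
time_s: 25.22
tcp_pos: [0.4918, 0.3228, 0.0899]
eef_rot: [-179.9, 0.1, -80.0]
contact_force: [-5.6, -0.1, 5.6]
gripper_width: 0.0119
gripper_force: 50.0
```

>>> {"method": "move_arm", "body": {
  "targets": [
    [[0, 0, 0.1], [0, 0, 0]],
    [[0, 0, 0.15], [0, 0, 0]],
    [[0, 0, 0.15], [0, 0, 0]]
  ]
}}

```text
time_s: 25.6
tcp_pos: [0.4919, 0.3229, 0.0892]
eef_rot: [-179.9, 0.1, -80.0]
contact_force: [-7.4, -0.5, 11.9]
gripper_width: 0.0117
gripper_force: 50.0
```

>>> {"method": "move_arm", "body": {
  "targets": [
    [[0, 0, 0.1], [0, 0, 0]],
    [[0, 0, 0.2], [0, 0, 0]],
    [[0, 0, 0.2], [0, 0, 0]]
  ]
}}

```text
time_s: 25.98
tcp_pos: [0.4918, 0.3228, 0.0872]
eef_rot: [-179.9, 0.1, -80.0]
contact_force: [-8.1, -1.5, 11.7]
gripper_width: 0.0118
gripper_force: 50.0
```

>>> {"method": "move_arm", "body": {
  "targets": [
    [[0, 0, 0.1], [0, 0, 0]],
    [[0, 0, 0.15], [0, 0, 0]],
    [[0, 0, 0.15], [0, 0, 0]]
  ]
}}

```text
time_s: 26.35
tcp_pos: [0.4919, 0.3228, 0.0867]
eef_rot: [-179.9, 0.1, -80.0]
contact_force: [-10.4, -1.9, 19.6]
gripper_width: 0.0117
gripper_force: 50.0
```

>>> {"method": "move_arm", "body": {
  "targets": [
    [[0, 0, -0.3], [0, 0, 0]],
    [[0, 0, -0.3], [0, 0, 0]],
    [[0, 0, -0.3], [0, 0, 0]]
  ],
  "jaw": 3.5
}}

```text
time_s: 26.72
tcp_pos: [0.492, 0.3223, 0.0866]
eef_rot: [-180.0, 0.0, -80.0]
contact_force: [0.3, 1.1, 0.1]
gripper_width: 0.0331
gripper_force: 0.0
```

>>> {"method": "move_arm", "body": {
  "targets": [
    [[0, 0, -4], [0, 0, 0]],
    [[0, 0, -9], [0, 0, 0]],
    [[4, -1.5, -14], [0, 0, 0]],
    [[9, -3, -18], [0, 0, 0]],
    [[13.3, -4.6, -19], [0, 0, 0]]
  ]
}}

```text
time_s: 27.35
tcp_pos: [0.5615, 0.1985, 0.2796]
eef_rot: [-179.8, 0.1, -80.0]
contact_force: [0.4, 0.6, -0.2]
gripper_width: 0.0348
gripper_force: 0.0
```

>>> {"method": "move_arm", "body": {
  "targets": [
    [[0, 0, 0], [0, 0, 0]],
    [[0, 0, 0], [0, 0, 0]]
  ],
  "jaw": 6
}}

```text
time_s: 27.6
tcp_pos: [0.56, 0.1988, 0.2759]
eef_rot: [180.0, -0.0, -80.1]
contact_force: [-0.2, 0.7, -1.0]
gripper_width: 0.0499
gripper_force: 0.0
```

```bash
python3 - <<'E'
from h import *
s=r.get_state();print(s['tcp_pos'],s['eef_rot'],s['contact_force'])
c=cap('wrist','w10');np.savez('w10.npz',**c)
for p in((.5885,.064,0),(.4706,.1046,0)):print(np.round(proj(c,p)))
for q in pinpoint('stand_a_mid','wrist'):print(round(q['score'],2),np.round(q['location']),at(c,*q['location'],.045).round(3))
cv2.imwrite('pics/z7.png',cv2.resize(c['image'][0:235,200:460],None,fx=2.5,fy=2.5,interpolation=2))
E
```

```text
[0.55997857 0.19883022 0.27588965] [ 1.7995552e+02 -6.2448813e-03 -8.0092316e+01] [-0.17891041  0.66766952 -0.96788175]
[ 42. 312.]
[ 98. 405.]
```

View pics/z7.png

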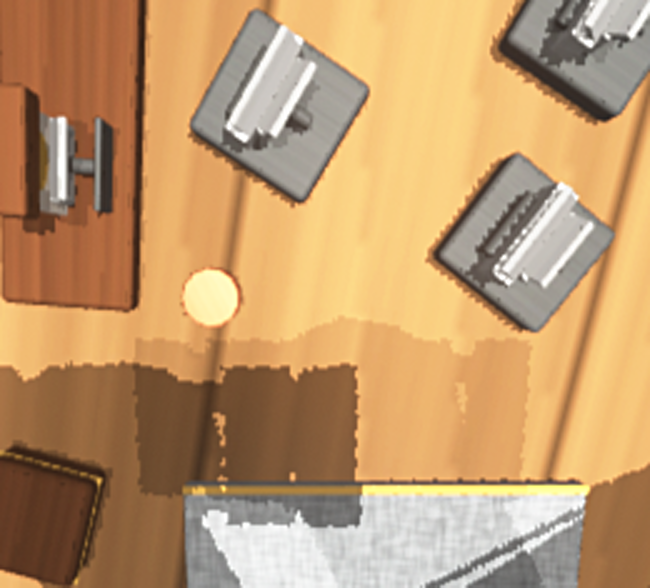

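Both emptied stands are seen with the pillar on the image left and the narrow jaw on the right. Base-top corners: stand 1 (257,10), (368,92), (300,200), (192,122); stand 3 (515,153), (612,235), (530,330), (435,255).

```bash
python3 - <<'E'
from h import *
c=dict(np.load('w10.npz'));f=lambda u,v,z=.022:at(c,v/2.5,200+u/2.5,z)
for n,k in(('1',[(257,10),(368,92),(300,200),(192,122)]),('3',[(515,153),(612,235),(530,330),(435,255)])):
    P=np.array([f(*i) for i in k]);m=P.mean(0);x=(P[0]+P[3]-P[1]-P[2]);a=np.degrees(np.arctan2(x[1],x[0]))
    print(n,m.round(4),[np.linalg.norm(P[i]-P[i-1]).round(3) for i in range(4)],'x angle',a.round(1))
    g=m+.0065*np.array([np.cos(np.radians(a)),np.sin(np.radians(a)),0]);print(g.round(4),go([g[0],g[1],.15],a))
# pillar top line checks z=.055
for a,b in(((287,30),(237,135)),((565,185),(503,280))):bar(c,(a[1]/2.5,200+a[0]/2.5),(b[1]/2.5,200+b[0]/2.5),.06)
E
```

```text
1 [0.588  0.0678 0.022 ] [np.float64(0.052), np.float64(0.057), np.float64(0.052), np.float64(0.056)] x angle -24.1
[0.5939 0.0651 0.022 ] ([13.84, -1.06, 12.58], [0.001, 0.0, -0.976], np.float64(-24.1))
3 [0.4712 0.1047 0.022 ] [np.float64(0.054), np.float64(0.057), np.float64(0.053), np.float64(0.056)] x angle -26.6
[0.477  0.1018 0.022 ] ([8.19, 9.82, 12.59], [0.001, 0.0, -0.931], np.float64(-26.6))
centre [0.5947 0.0659 0.06  ] len 0.042 yaw -108.1
centre [0.4774 0.1017 0.06  ] len 0.0429 yaw -111.4
```

>>> {"method": "move_arm", "body": {
  "targets": [
    [[1.5, 2, 2], [0, 0, -0.17]],
    [[3.5, 4, 4], [0, 0, -0.35]],
    [[5, 6, 6], [0, 0, -0.53]],
    [[7, 8, 9], [0, 0, -0.71]],
    [[8.2, 9.8, 12], [0, 0, -0.88]]
  ],
  "jaw": 6.2
}}

```text
time_s: 28.32
tcp_pos: [0.4766, 0.1014, 0.1554]
eef_rot: [180.0, 0.0, -29.2]
contact_force: [-0.1, 0.5, 0.6]
gripper_width: 0.0618
gripper_force: 0.0
```

```bash
python3 - <<'E'
from h import *
print(r.get_state()['tcp_pos'],go([.477,.1018,.032],-26))
E
```

```text
[0.47663801 0.10141633 0.15541886] ([0.01, -0.05, 12.34], [0.0, 0.0, -0.056], np.float64(-26.0))
```

>>> {"method": "move_arm", "body": {
  "targets": [
    [[0, 0, 4], [0, 0, -0.05]],
    [[0, 0, 8], [0, 0, -0.05]],
    [[0, 0, 11], [0, 0, -0.05]],
    [[0, 0, 12.3], [0, 0, -0.05]],
    [[0, 0, 12.3], [0, 0, -0.05]]
  ]
}}

```text
time_s: 28.95
tcp_pos: [0.4773, 0.1016, 0.033]
eef_rot: [179.9, 0.0, -26.7]
contact_force: [-0.1, 0.0, 0.3]
gripper_width: 0.0617
gripper_force: 0.0
```

>>> {"method": "move_arm", "body": {
  "targets": [
    [[0, 0, 0], [0, 0, 0]],
    [[0, 0, 0], [0, 0, 0]],
    [[0, 0, 0], [0, 0, 0]],
    [[0, 0, 0], [0, 0, 0]]
  ],
  "jaw": 3,
  "squeeze": 40
}}

```text
time_s: 29.45
tcp_pos: [0.4776, 0.1011, 0.0344]
eef_rot: [-180.0, -0.0, -26.7]
contact_force: [-2.8, -1.8, 7.2]
gripper_width: 0.0433
gripper_force: 40.0
```

>>> {"method": "move_arm", "body": {
  "targets": [
    [[0, 0, -1], [0, 0, 0]],
    [[0, 0, -3], [0, 0, 0]],
    [[0, 0, -7], [0, 0, 0]],
    [[0, 0, -12], [0, 0, 0]],
    [[0, 0, -14], [0, 0, 0]]
  ]
}}

```text
time_s: 30.08
tcp_pos: [0.4788, 0.1021, 0.177]
eef_rot: [-179.7, -0.1, -26.7]
contact_force: [0.4, -0.0, -5.3]
gripper_width: 0.0431
gripper_force: 40.0
```

```bash
python3 - <<'E'
from h import *
c=cap('top','top3');q=outline_of('tray','top')
for k in q:
    ct=max(cv2.findContours(k['mask'].astype(np.uint8),0,2)[0],key=cv2.contourArea)
    P=np.array([at(c,v,u,.03)[:2] for u,v in ct[:,0]],np.float32);print(k['score'],cv2.minAreaRect(P))
# corners read from the first top crop: (592,300),(750,280),(777,418),(617,443)
P=np.array([at(c,v/2.5+80,u/2.5+150,.03) for u,v in((592,300),(752,280),(777,420),(617,444))]);print(P.round(3),P.mean(0))
s=r.get_state();print(s['tcp_pos'],s['contact_force'],go([.46,-.28,.17],-10),go([.46,-.35,.17],-10))
E
```

```text
[[ 0.537 -0.21   0.03 ]
 [ 0.558 -0.408  0.03 ]
 [ 0.385 -0.423  0.03 ]
 [ 0.361 -0.23   0.03 ]] [ 0.46007337 -0.31766475  0.03      ]
[0.47889351 0.10218425 0.17631677] [-0.64970788  0.39469055 -5.00875962] ([15.51, 34.98, 0.5], [-0.004, -0.003, -0.292], np.float64(-10.0)) ([18.66, 41.23, 0.48], [-0.004, -0.003, -0.292], np.float64(-10.0))
```

```bash
python3 - <<'E'
from h import *
print(go([.473,-.364,.177],6))
E
```

```text
([20.45, 41.9, -0.22], [-0.004, -0.004, -0.571], np.float64(6.0))
```

>>> {"method": "move_arm", "body": {
  "targets": [
    [[2.1, 4.4, 0], [0, 0, 0]],
    [[4.2, 8.8, 0], [0, 0, 0]],
    [[6.4, 13.2, 0], [0, 0, 0]],
    [[8.5, 17.6, 0], [0, 0, 0]],
    [[10.7, 22, 0], [0, 0, 0]]
  ]
}}

```text
time_s: 30.8
tcp_pos: [0.4731, -0.1445, 0.1721]
eef_rot: [180.0, 0.1, -26.8]
contact_force: [1.4, 0.2, -4.4]
gripper_width: 0.0436
gripper_force: 40.0
```

>>> {"method": "move_arm", "body": {
  "targets": [
    [[2.1, 4.4, 0], [0, 0, -0.1]],
    [[4.2, 8.8, 0], [0, 0, -0.22]],
    [[6.4, 13.2, 0], [0, 0, -0.34]],
    [[8.5, 17.6, 0], [0, 0, -0.46]],
    [[9.75, 19.9, 0], [0, 0, -0.57]]
  ]
}}

```text
time_s: 31.42
tcp_pos: [0.4705, -0.3665, 0.1713]
eef_rot: [-179.9, 0.1, 6.0]
contact_force: [0.2, 1.4, -3.9]
gripper_width: 0.0437
gripper_force: 40.0
```

>>> {"method": "move_arm", "body": {
  "targets": [
    [[0, 0, 4], [0, 0, 0]],
    [[0, 0, 8], [0, 0, 0]],
    [[0, 0, 10], [0, 0, 0]],
    [[0, 0, 10], [0, 0, 0]]
  ]
}}

```text
time_s: 31.92
tcp_pos: [0.4696, -0.3638, 0.0703]
eef_rot: [-179.8, 0.3, 5.9]
contact_force: [-0.3, -0.8, -4.0]
gripper_width: 0.0434
gripper_force: 40.0
```

```bash
python3 - <<'E'
from h import *
s=r.get_state();print(go([.473,-.364,.0384],6),s['tcp_pos'],s['contact_force'])
c=cap('wrist','w11');np.savez('w11.npz',**c)
cv2.imwrite('pics/z8.png',c['image'])
E
```

```text
([0.35, 0.06, 3.19], [-0.003, 0.005, -0.002], np.float64(6.0)) [ 0.46959587 -0.36383894  0.07032115] [-0.32317894 -0.78677143 -3.97612713]
```

View pics/z8.png

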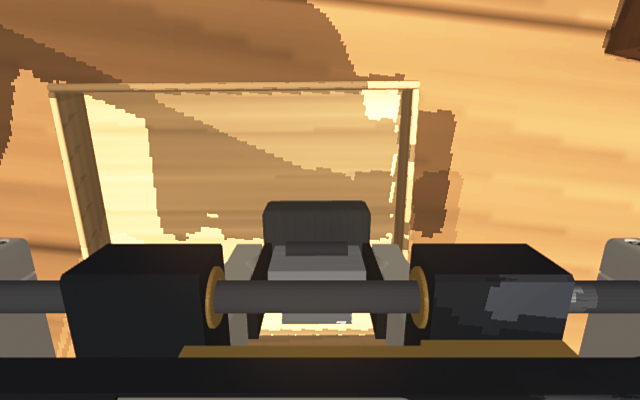

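The held stand is above the tray floor with clearance to all walls (base cols 263–370, right wall at about 397). Lowering it.

>>> {"method": "move_arm", "body": {
  "targets": [
    [[0.2, -0.2, 1.2], [0, 0, 0]],
    [[0.2, -0.2, 2.2], [0, 0, 0]],
    [[0.2, -0.2, 2.8], [0, 0, 0]],
    [[0.2, -0.2, 3.15], [0, 0, 0]],
    [[0.2, -0.2, 3.15], [0, 0, 0]]
  ]
}}

```text
time_s: 32.6
tcp_pos: [0.4735, -0.3626, 0.0419]
eef_rot: [-180.0, 0.0, 5.9]
contact_force: [-0.9, -0.4, -4.3]
gripper_width: 0.0432
gripper_force: 40.0
```

>>> {"method": "move_arm", "body": {
  "targets": [
    [[0, 0, 0.2], [0, 0, 0]],
    [[0, 0, 0.35], [0, 0, 0]],
    [[0, 0, 0.4], [0, 0, 0]]
  ]
}}

```text
time_s: 32.98
tcp_pos: [0.4737, -0.3627, 0.0385]
eef_rot: [180.0, -0.0, 5.9]
contact_force: [-1.5, 2.2, 3.0]
gripper_width: 0.0434
gripper_force: 40.0
```

>>> {"method": "move_arm", "body": {
  "targets": [
    [[0, 0, 0], [0, 0, 0]],
    [[0, 0, 0], [0, 0, 0]],
    [[0, 0, 0], [0, 0, 0]]
  ],
  "jaw": 6.2
}}

```text
time_s: 33.35
tcp_pos: [0.4739, -0.3628, 0.0383]
eef_rot: [180.0, -0.0, 5.9]
contact_force: [-0.2, -0.1, 0.3]
gripper_width: 0.061
gripper_force: 0.0
```

>>> {"method": "move_arm", "body": {
  "targets": [
    [[0, 0, -4], [0, 0, 0]],
    [[0, 0, -8], [0, 0, 0]],
    [[0, 0, -12], [0, 0, 0]],
    [[0, -5, -15], [0, 0, 0]],
    [[0, -10, -15], [0, 0, 0]]
  ]
}}

```text
time_s: 33.98
tcp_pos: [0.4645, -0.2629, 0.1906]
eef_rot: [179.9, -0.3, 5.8]
contact_force: [0.4, 0.9, -0.1]
gripper_width: 0.0617
gripper_force: 0.0
```

```bash
python3 - <<'E'
from h import *
print(go([.5945,.065,.19],-23),r.get_state()['tcp_pos'],r.get_state()['eef_rot'][2])
for cam in('top','scene'):
    c=cap(cam,cam+'4')
    for q in pinpoint('stand_a_mid',cam):print(cam,round(q['score'],2),np.round(q['location']),at(c,*q['location'],.045).round(3))
    for q in outline_of('stand_a_mid',cam):
        v,u=np.nonzero(q['mask']);print(' o',round(q['score'],2),q['box'],at(c,v.mean(),u.mean(),.025).round(3))
E
```

```text
([16.27, -31.3, 0.08], [0.001, -0.005, 0.503], np.float64(-23.0)) [ 0.46451166 -0.26289958  0.19062825] 5.845597477264837
top 0.66 [218. 212.] [0.488 0.321 0.045]
scene 0.76 [219. 280.] [ 0.454 -0.12   0.045]
scene 0.71 [270. 227.] [ 0.501 -0.353  0.045]
 o 0.81 [268.9, 208.8, 295.8, 237.8] [ 0.458 -0.117  0.025]
```

```bash
python3 - <<'E'
from h import *
a=cv2.imread('pics/s2.png').astype(int);b=cv2.imread('pics/scene4.png').astype(int)
d=abs(a-b).max(2)>40
n,l,st,ce=cv2.connectedComponentsWithStats(cv2.morphologyEx(d.astype(np.uint8),2,np.ones((2,2))))
c=viewer.capture('scene');print('stand1 px',proj(c,(.588,.065,.03)))
for i in range(1,n):
    if st[i,4]>12:print(st[i])
E
```

```text
stand1 px (np.float64(210.2608948419027), np.float64(358.54557596267665))
[193   0   7   8  40]
[211   0  24   9 110]
[271   0  15  22 129]
[294   0   3   8  21]
[ 326    0   81  104 3605]
[381   2  20   4  63]
[237   5   8  12  64]
[300  11  29  31 714]
[287  16   9  28 143]
[188  45   5   3  13]
[192  61  42  12 245]
[200  74  30   6 122]
[  222    75   199   205 10819]
[208  91  15  12  53]
[393  96  11  14  91]
[174 123   4   6  19]
[220 134   8   3  20]
[186 139   4   5  16]
[219 148   4  12  31]
[196 177   8   4  21]
[198 181  39  27 420]
[355 202  19  25 270]
[ 200  253   74   39 1317]
```

>>> {"method": "move_arm", "body": {
  "targets": [
    [[3, -5, 0], [0, 0, 0]],
    [[5.5, -10, 0], [0, 0, 0]],
    [[8, -15, 0], [0, 0, 0]],
    [[10, -20, 0], [0, 0, 0]],
    [[13, -25, 0], [0, 0, 0]]
  ]
}}

```text
time_s: 34.95
tcp_pos: [0.5673, -0.0004, 0.1877]
eef_rot: [180.0, 0.0, 5.8]
contact_force: [1.2, -0.6, 1.2]
gripper_width: 0.0619
gripper_force: 0.0
```

>>> {"method": "move_arm", "body": {
  "targets": [
    [[1, -2, 0], [0, 0, 0.17]],
    [[2, -4.5, 0], [0, 0, 0.34]],
    [[3.2, -6.3, 0], [0, 0, 0.5]],
    [[3.2, -6.3, 0], [0, 0, 0.5]]
  ]
}}

```text
time_s: 35.45
tcp_pos: [0.593, 0.065, 0.187]
eef_rot: [179.9, 0.0, -22.7]
contact_force: [-0.2, -1.1, -0.2]
gripper_width: 0.0619
gripper_force: 0.0
```

```bash
python3 - <<'E'
from h import *
s=r.get_state();print(s['tcp_pos'],s['eef_rot'],go([.5945,.065,.037],-22.5))
c=cap('wrist','w12');np.savez('w12.npz',**c)
print(proj(c,(.5945,.065,.06)))
cv2.imwrite('pics/z9.png',cv2.resize(c['image'][140:400,190:450],None,fx=2.3,fy=2.3))
E
```

```text
[0.59299494 0.06504926 0.18696622] [ 1.79934376e+02  4.68862992e-02 -2.27444962e+01] ([0.15, -0.07, 15.0], [0.001, 0.001, -0.004], np.float64(-22.5))
(np.float64(192.37514417201322), np.float64(317.4589439785885))
```

View pics/z9.png

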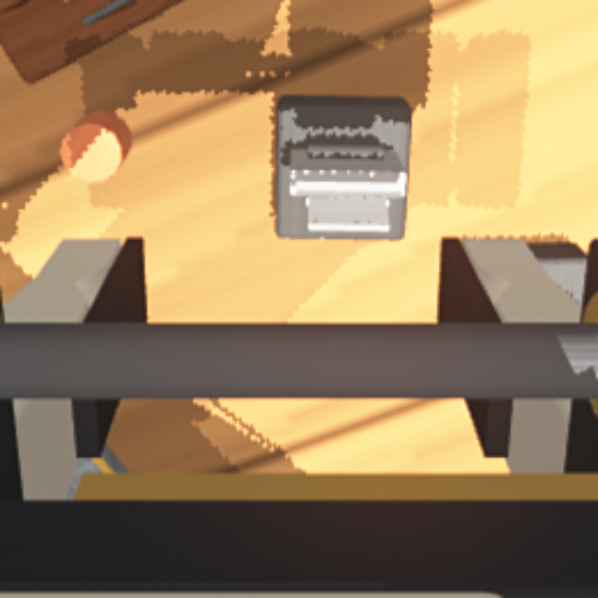

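The stand has been knocked aside. Its pillar is now at zoom (348,185), px (341,220), against the expected (317,192). I re-measure it.

```bash
python3 - <<'E'
from h import *
c=dict(np.load('w12.npz'));f=lambda u,v,z:at(c,140+v/2.3,190+u/2.3,z)
bar(c,(140+186/2.3,190+405/2.3),(140+188/2.3,190+291/2.3),.06)
P=np.array([f(u,v,.022) for u,v in((279,98),(411,98),(405,237),(276,237))]);m=P.mean(0)
print(m,[np.linalg.norm(P[i]-P[i-1]).round(3) for i in range(4)])
x=P[0]+P[1]-P[2]-P[3];a=np.degrees(np.arctan2(x[1],x[0]));print(a)
g=m+.0065*np.array([np.cos(np.radians(a)),np.sin(np.radians(a)),0]);print(g,go([g[0],g[1],.037],a),go([g[0],g[1],.12],a))
print('coins',f(92,160,.024))
E
```

```text
centre [0.5632 0.0561 0.06  ] len 0.0423 yaw -111.7
[0.5581613  0.05773124 0.022     ] [np.float64(0.061), np.float64(0.054), np.float64(0.061), np.float64(0.055)]
-23.55324022150084
[0.56411978 0.05513383 0.022     ] ([-2.24, 1.92, 15.01], [0.001, 0.001, 0.016], np.float64(-23.6)) ([-2.25, 1.93, 6.71], [0.001, 0.001, 0.016], np.float64(-23.6))
coins [0.60269092 0.15172073 0.024     ]
```

>>> {"method": "move_arm", "body": {
  "targets": [
    [[-2.25, 1.8, 3], [0, 0, 0.01]],
    [[-2.25, 1.8, 8], [0, 0, 0.01]],
    [[-2.25, 1.8, 12], [0, 0, 0.01]],
    [[-2.25, 1.8, 15.2], [0, 0, 0.01]],
    [[-2.25, 1.8, 15.2], [0, 0, 0.01]]
  ]
}}

```text
time_s: 36.12
tcp_pos: [0.5625, 0.0551, 0.0337]
eef_rot: [179.8, 0.2, -23.3]
contact_force: [0.7, -0.1, 0.2]
gripper_width: 0.062
gripper_force: 0.0
```

>>> {"method": "move_arm", "body": {
  "targets": [
    [[0, 0, 0], [0, 0, 0]],
    [[0, 0, 0], [0, 0, 0]],
    [[0, 0, 0], [0, 0, 0]],
    [[0, 0, 0], [0, 0, 0]]
  ],
  "jaw": 3,
  "squeeze": 40
}}

```text
time_s: 36.62
tcp_pos: [0.5651, 0.0568, 0.0375]
eef_rot: [-180.0, -0.1, -23.3]
contact_force: [-1.0, -3.8, 7.3]
gripper_width: 0.0435
gripper_force: 40.0
```

>>> {"method": "move_arm", "body": {
  "targets": [
    [[0, 0, -1], [0, 0, 0]],
    [[0, 0, -3], [0, 0, 0]],
    [[0, 0, -7], [0, 0, 0]],
    [[0, 0, -12], [0, 0, 0]],
    [[0, 0, -14], [0, 0, 0]]
  ]
}}

```text
time_s: 37.25
tcp_pos: [0.5655, 0.0577, 0.1797]
eef_rot: [-179.8, -0.2, -23.3]
contact_force: [-0.6, 0.8, -4.6]
gripper_width: 0.0431
gripper_force: 40.0
```

```bash
python3 - <<'E'
from h import *
s=r.get_state();print(s['tcp_pos'],s['contact_force'],go([.464,-.272,.177],6))
E
```

```text
[0.56552676 0.05769732 0.17966016] [-0.59193176  0.82310031 -4.57233766] ([3.7, 34.3, 0.15], [-0.003, -0.004, -0.511], np.float64(6.0))
```

>>> {"method": "move_arm", "body": {
  "targets": [
    [[0.5, 4.4, 0], [0, 0, 0]],
    [[1, 8.8, 0], [0, 0, 0]],
    [[1.4, 13.2, 0], [0, 0, 0]],
    [[1.9, 17.5, 0], [0, 0, 0]]
  ]
}}

```text
time_s: 37.75
tcp_pos: [0.5117, -0.1121, 0.1763]
eef_rot: [-180.0, 0.0, -23.3]
contact_force: [1.2, -0.2, -4.1]
gripper_width: 0.0433
gripper_force: 40.0
```

>>> {"method": "move_arm", "body": {
  "targets": [
    [[0.5, 4, 0], [0, 0, -0.1]],
    [[1, 8, 0], [0, 0, -0.22]],
    [[1.4, 12, 0], [0, 0, -0.34]],
    [[1.8, 16, 0], [0, 0, -0.46]],
    [[1.8, 16.8, 0], [0, 0, -0.51]]
  ]
}}

```text
time_s: 38.38
tcp_pos: [0.4615, -0.2741, 0.1761]
eef_rot: [-180.0, 0.0, 5.9]
contact_force: [0.0, 1.2, -4.1]
gripper_width: 0.0434
gripper_force: 40.0
```

>>> {"method": "move_arm", "body": {
  "targets": [
    [[0, 0, 3], [0, 0, 0]],
    [[0, 0, 7], [0, 0, 0]],
    [[0, 0, 9], [0, 0, 0]],
    [[0, 0, 9], [0, 0, 0]]
  ]
}}

```text
time_s: 38.88
tcp_pos: [0.4614, -0.2721, 0.0848]
eef_rot: [-179.9, 0.2, 5.9]
contact_force: [0.7, 0.2, -3.0]
gripper_width: 0.0433
gripper_force: 40.0
```

```bash
python3 - <<'E'
from h import *
s=r.get_state();print(go([.464,-.272,.0415],6),s['tcp_pos'],s['contact_force'])
E
```

```text
([0.27, 0.02, 4.32], [-0.002, 0.003, -0.002], np.float64(6.0)) [ 0.46138745 -0.27209441  0.0847581 ] [ 0.70199997  0.24714378 -3.02353671]
```

>>> {"method": "move_arm", "body": {
  "targets": [
    [[0.2, 0, 2], [0, 0, 0]],
    [[0.2, 0, 3.2], [0, 0, 0]],
    [[0.2, 0, 3.8], [0, 0, 0]],
    [[0.2, 0, 4.1], [0, 0, 0]],
    [[0.2, 0, 4.1], [0, 0, 0]]
  ]
}}

```text
time_s: 39.5
tcp_pos: [0.4648, -0.2725, 0.0453]
eef_rot: [180.0, -0.0, 5.9]
contact_force: [0.2, 0.3, -3.7]
gripper_width: 0.0435
gripper_force: 40.0
```

>>> {"method": "move_arm", "body": {
  "targets": [
    [[0, 0, 0.15], [0, 0, 0]],
    [[0, 0, 0.25], [0, 0, 0]],
    [[0, 0, 0.3], [0, 0, 0]]
  ]
}}

```text
time_s: 39.88
tcp_pos: [0.4647, -0.2725, 0.042]
eef_rot: [180.0, -0.0, 5.9]
contact_force: [0.3, 0.3, -4.6]
gripper_width: 0.0433
gripper_force: 40.0
```

>>> {"method": "move_arm", "body": {
  "targets": [
    [[0, 0, 0.1], [0, 0, 0]],
    [[0, 0, 0.2], [0, 0, 0]],
    [[0, 0, 0.2], [0, 0, 0]]
  ]
}}

```text
time_s: 40.25
tcp_pos: [0.4649, -0.2725, 0.0415]
eef_rot: [180.0, -0.0, 5.9]
contact_force: [-4.7, 3.8, 12.6]
gripper_width: 0.0434
gripper_force: 40.0
```

Landed. I release, retreat and check the final layout.

>>> {"method": "move_arm", "body": {
  "targets": [
    [[0, 0, -0.2], [0, 0, 0]],
    [[0, 0, -0.2], [0, 0, 0]],
    [[0, 0, -0.2], [0, 0, 0]],
    [[0, 0, -0.2], [0, 0, 0]]
  ],
  "jaw": 6.2
}}

```text
time_s: 40.75
tcp_pos: [0.4647, -0.2725, 0.0419]
eef_rot: [-180.0, 0.0, 5.9]
contact_force: [0.2, -0.0, -0.2]
gripper_width: 0.0619
gripper_force: 0.0
```

>>> {"method": "move_arm", "body": {
  "targets": [
    [[0, 0, -4], [0, 0, 0]],
    [[0, 0, -8], [0, 0, 0]],
    [[0, 0, -13], [0, 0, 0]],
    [[-3, 4, -18], [0, 0, 0]],
    [[-6, 10, -20], [0, 0, 0]]
  ]
}}

```text
time_s: 41.38
tcp_pos: [0.4212, -0.3659, 0.2404]
eef_rot: [179.9, -0.2, 6.1]
contact_force: [1.9, -1.6, -0.6]
gripper_width: 0.0622
gripper_force: 0.0
```

```bash
python3 - <<'E'
from h import *
s=r.get_state();print(s['tcp_pos'],s['contact_force'])
for cam in('top','scene'):
    c=cap(cam,cam+'5')
    for l,z in(('stand_a_mid',.045),('card_a_bar',.092),('rail_slot_0',.022)):
        for q in pinpoint(l,cam):print(cam,l,round(q['score'],2),np.round(q['location']),at(c,*q['location'],z).round(3))
    # predicted: rail card bars, board card bar, tray stands
a=c['image'];
# dark-brown bar evidence at expected pixel positions of bar centres
for n,p in(('rail1',(.678,.108,.092)),('rail0',(.687,.0097,.092)),('board',(.492,.323,.104)),('trayA',(.467,-.363,.05)),('trayB',(.458,-.273,.05))):
    v,u=proj(c,p);print(n,round(v),round(u),a[int(v)-1:int(v)+2,int(u)-1:int(u)+2].mean((0,1)).round())
E
```

```text
[ 0.42117723 -0.36586675  0.24042567] [ 1.93008652 -1.63115041 -0.60754995]
top stand_a_mid 0.91 [228. 356.] [ 0.449 -0.109  0.045]
top rail_slot_0 0.87 [150. 317.] [0.704 0.001 0.022]
top rail_slot_0 0.78 [157. 282.] [0.685 0.112 0.022]
scene stand_a_mid 0.42 [269. 214.] [ 0.473 -0.37   0.045]
scene rail_slot_0 0.97 [216. 391.] [0.672 0.106 0.022]
scene rail_slot_0 0.73 [148. 384.] [0.416 0.464 0.022]
scene rail_slot_0 0.7 [237. 373.] [ 0.686 -0.006  0.022]
scene rail_slot_0 0.68 [212. 380.] [0.635 0.106 0.022]
rail1 196 395 [38. 61. 95.]
rail0 213 377 [40. 63. 99.]
board 147 381 [39. 62. 97.]
trayA 265 214 [95. 95. 94.]
trayB 245 240 [85. 85. 85.]
```

Everything is where it should be: brown bars at all three card positions and grey stands in the tray. Handing in.

```bash
python3 -c "
from plant import r
print(r.close_job())"
```

```text
the job is handed in; nothing more can be done
None
```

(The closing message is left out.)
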